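# Load castings from the die into a spring vise and tap them down on their parallels

## Task

Lift every casting out of the open die and stand it squarely between the jaws of an empty vise station, centred along the jaws. Then tap each one down with the orange-faced mallet, not with the hand, until it sits fully home on its brass parallels; at the end stand the mallet upright on the green mat, and leave the bolts, tape, notebook and gauge block where they are.

Things in the scene. Friction and masses are not known exactly. Their poses are not given: they have to be found in the camera images.
- casting1: Aluminium casting, absent in some runs, about 0.3 kg. Base 44 mm (its x) by 84 mm (y), 24 mm high; on its middle a boss 30 mm (x) by 50 mm (y) from 24 to 58 mm above the underside. Origin: centre of the underside, z up. Starts upright in a die cavity, base sunk 20 mm with 4 mm of play all round; the boss is free to be gripped across its 30 mm width.
- casting2: Aluminium casting, absent in some runs, about 0.3 kg. Base 44 mm (its x) by 84 mm (y), 24 mm high; on its middle a boss 30 mm (x) by 50 mm (y) from 24 to 58 mm above the underside. Origin: centre of the underside, z up. Starts upright in a die cavity, base sunk 20 mm with 4 mm of play all round; the boss is free to be gripped across its 30 mm width.
- casting3: Aluminium casting, absent in some runs, about 0.3 kg. Base 44 mm (its x) by 84 mm (y), 24 mm high; on its middle a boss 30 mm (x) by 50 mm (y) from 24 to 58 mm above the underside. Origin: centre of the underside, z up. Starts upright in a die cavity, base sunk 20 mm with 4 mm of play all round; the boss is free to be gripped across its 30 mm width.
- die: Dark steel open die, 270 mm (its x) by 130 mm (its y), 34 mm high, fixed; origin at the centre of its underside, z up. Three open cavities 52 mm (x) by 92 mm (y), 20 mm deep (floor 14 mm above the table), centred at x = -88, 0 and +88 mm on its x axis. Die and vise may stand on either side of the table.
- vise: Blue three-station vise, fixed. Base plate 310 mm (its x) by 116 mm (its y), 18 mm thick; origin at the centre of its underside, z up. Stations 95 mm apart along x, each with a fixed jaw on the +x side and a spring jaw on the -x side, jaws 76 mm long in y, tops 62 mm above the table. Nothing stops a casting along y but friction.
- jaw_a (a joint): Spring jaw at bay_a: m of opening towards the vise's -x, 0 to 0.008, pressing with about 5 N. The top 12 mm of both jaws is a tapered mouth, 50.5 mm wide at the top, 42.5 mm at its foot 10 mm above the parallels. A casting let into it is pinched about 12 mm above the parallels; some 5 to 20 N on top (steady or tapped) then slides it down to a dead stop. Friction holds it where it is left.
- jaw_b (a joint): Spring jaw at bay_b: m of opening towards the vise's -x, 0 to 0.008, pressing with about 5 N. The top 12 mm of both jaws is a tapered mouth, 50.5 mm wide at the top, 42.5 mm at its foot 10 mm above the parallels. A casting let into it is pinched about 12 mm above the parallels; some 5 to 20 N on top (steady or tapped) then slides it down to a dead stop. Friction holds it where it is left.
- jaw_c (a joint): Spring jaw at bay_c: m of opening towards the vise's -x, 0 to 0.008, pressing with about 5 N. The top 12 mm of both jaws is a tapered mouth, 50.5 mm wide at the top, 42.5 mm at its foot 10 mm above the parallels. A casting let into it is pinched about 12 mm above the parallels; some 5 to 20 N on top (steady or tapped) then slides it down to a dead stop. Friction holds it where it is left.
- bay_a (a point): The -x end station of the vise: point on the top of the parallels (40 mm above the table), midway between the jaw faces and midway along the jaws, axes as the vise. A casting that is home has its origin here, its x along the vise's x either way round.
- bay_b (a point): The middle station of the vise: point on the top of the parallels (40 mm above the table), midway between the jaw faces and midway along the jaws, axes as the vise. A casting that is home has its origin here, its x along the vise's x either way round.
- bay_c (a point): The +x end station of the vise: point on the top of the parallels (40 mm above the table), midway between the jaw faces and midway along the jaws, axes as the vise. A casting that is home has its origin here, its x along the vise's x either way round.
- parallels_a (a joint): Pair of brass parallels at bay_a (two bars 6 by 88 by 22 mm under the casting's base); m of slide along the vise's y, range -0.008 to 0.008. They slide freely until a casting bears on them; they may stay anywhere.
- parallels_b (a joint): Pair of brass parallels at bay_b (two bars 6 by 88 by 22 mm under the casting's base); m of slide along the vise's y, range -0.008 to 0.008. They slide freely until a casting bears on them; they may stay anywhere.
- parallels_c (a joint): Pair of brass parallels at bay_c (two bars 6 by 88 by 22 mm under the casting's base); m of slide along the vise's y, range -0.008 to 0.008. They slide freely until a casting bears on them; they may stay anywhere.
- mallet: Upright soft-faced hand mallet, round about its z, 118 mm tall, about 0.45 kg. Origin: centre of the orange striking face underneath (60 mm diameter, 22 mm thick), z up towards the handle; steel body 50 mm diameter up to 48 mm, wooden handle 26 mm diameter from 48 to 106 mm, end knob 36 mm diameter from 106 to 118 mm. It starts standing on the table; gripped by the handle under the knob and held upright, its face is set on top of a boss and pushed down.
- mat: Green mat with a black edge, 110 mm square and only 1 mm thick (nothing to bump into), flat on the table; origin at its centre. The mallet is put away standing on it.
- bolt1: Bystander: steel shoulder bolt standing on its head, 32 mm diameter at the foot, 90 mm tall, origin at the centre of its underside. bolt1 stands between mallet and mat.
- bolt2: Bystander: steel shoulder bolt standing on its head, 32 mm diameter at the foot, 90 mm tall, origin at the centre of its underside.
- bolt3: Bystander: steel shoulder bolt standing on its head, 32 mm diameter at the foot, 90 mm tall, origin at the centre of its underside.
- tape: Bystander: roll of grey tape lying flat, 110 mm diameter, 48 mm high, origin at the centre of its underside.
- notebook: Bystander: notebook 105 by 150 mm, 10 mm thick, origin at the centre of its underside.
- gauge_block: Bystander: dark steel block 75 by 50 by 25 mm, origin at the centre of its underside.
Things that resemble listed ones, but are neither listed nor needed, are in the scene too. Of the things like the mallet, leave any that is black; of the rest the smaller one is meant. What is shaped like the casting3 but black is not meant.

How it is judged:
On the way, in this order (a step that is already met when the one before it is completed fails the run):
1. a casting has been lifted out of the die (distance of any of casting1, casting2, casting3 from where it was at the start of the episode above 0.05 m), for 0.1 s.
2. every casting is home on the parallels of a vise station (((z of casting1 in the frame of bay_a between -0.003 and 0.0018 m and x of casting1 in the frame of bay_a between -0.005 and 0.005 m and y of casting1 in the frame of bay_a between -0.012 and 0.012 m and angle between casting1's own z axis and vertical below 0.04 rad) or (z of casting1 in the frame of bay_b between -0.003 and 0.0018 m and x of casting1 in the frame of bay_b between -0.005 and 0.005 m and y of casting1 in the frame of bay_b between -0.012 and 0.012 m and angle between casting1's own z axis and vertical below 0.04 rad) or (z of casting1 in the frame of bay_c between -0.003 and 0.0018 m and x of casting1 in the frame of bay_c between -0.005 and 0.005 m and y of casting1 in the frame of bay_c between -0.012 and 0.012 m and angle between casting1's own z axis and vertical below 0.04 rad)) and ((z of casting2 in the frame of bay_a between -0.003 and 0.0018 m and x of casting2 in the frame of bay_a between -0.005 and 0.005 m and y of casting2 in the frame of bay_a between -0.012 and 0.012 m and angle between casting2's own z axis and vertical below 0.04 rad) or (z of casting2 in the frame of bay_b between -0.003 and 0.0018 m and x of casting2 in the frame of bay_b between -0.005 and 0.005 m and y of casting2 in the frame of bay_b between -0.012 and 0.012 m and angle between casting2's own z axis and vertical below 0.04 rad) or (z of casting2 in the frame of bay_c between -0.003 and 0.0018 m and x of casting2 in the frame of bay_c between -0.005 and 0.005 m and y of casting2 in the frame of bay_c between -0.012 and 0.012 m and angle between casting2's own z axis and vertical below 0.04 rad)) and ((z of casting3 in the frame of bay_a between -0.003 and 0.0018 m and x of casting3 in the frame of bay_a between -0.005 and 0.005 m and y of casting3 in the frame of bay_a between -0.012 and 0.012 m and angle between casting3's own z axis and vertical below 0.04 rad) or (z of casting3 in the frame of bay_b between -0.003 and 0.0018 m and x of casting3 in the frame of bay_b between -0.005 and 0.005 m and y of casting3 in the frame of bay_b between -0.012 and 0.012 m and angle between casting3's own z axis and vertical below 0.04 rad) or (z of casting3 in the frame of bay_c between -0.003 and 0.0018 m and x of casting3 in the frame of bay_c between -0.005 and 0.005 m and y of casting3 in the frame of bay_c between -0.012 and 0.012 m and angle between casting3's own z axis and vertical below 0.04 rad))), for 0.2 s.
At the end, for the whole second after the job is handed in: Every casting present sits in a vise station with its underside within 1.8 mm of the parallels, within 5 mm of the station's middle across the jaws and 12 mm along them, upright within 0.04 rad; the mallet stands upright and still on the mat, its centre within 40 mm of the mat's centre (all of step 2 and horizontal distance between mallet and mat below 0.04 m and angle between mallet's own z axis and vertical below 0.1 rad and height (world z) of mallet below 0.01 m and linear speed of mallet below 0.03 m/s and linear speed of each of casting1, casting2, casting3 below 0.02 m/s); the robot touches nothing.
It fails at once if the hand touches a casting that is in a vise station less than 4 mm above its parallels: the last stretch is for the mallet alone ((contact force between any of the fingers, the arm and casting1 above 2 N and horizontal distance between casting1 and bay_a below 0.02 m and z of casting1 in the frame of bay_a below 0.004 m) or (contact force between any of the fingers, the arm and casting1 above 2 N and horizontal distance between casting1 and bay_b below 0.02 m and z of casting1 in the frame of bay_b below 0.004 m) or (contact force between any of the fingers, the arm and casting1 above 2 N and horizontal distance between casting1 and bay_c below 0.02 m and z of casting1 in the frame of bay_c below 0.004 m) or (contact force between any of the fingers, the arm and casting2 above 2 N and horizontal distance between casting2 and bay_a below 0.02 m and z of casting2 in the frame of bay_a below 0.004 m) or (contact force between any of the fingers, the arm and casting2 above 2 N and horizontal distance between casting2 and bay_b below 0.02 m and z of casting2 in the frame of bay_b below 0.004 m) or (contact force between any of the fingers, the arm and casting2 above 2 N and horizontal distance between casting2 and bay_c below 0.02 m and z of casting2 in the frame of bay_c below 0.004 m) or (contact force between any of the fingers, the arm and casting3 above 2 N and horizontal distance between casting3 and bay_a below 0.02 m and z of casting3 in the frame of bay_a below 0.004 m) or (contact force between any of the fingers, the arm and casting3 above 2 N and horizontal distance between casting3 and bay_b below 0.02 m and z of casting3 in the frame of bay_b below 0.004 m) or (contact force between any of the fingers, the arm and casting3 above 2 N and horizontal distance between casting3 and bay_c below 0.02 m and z of casting3 in the frame of bay_c below 0.004 m)).
It fails at once if a bystander (bolt, tape, notebook, gauge block) is moved more than 25 mm or knocked over (distance of any of bolt1, bolt2, bolt3, tape, notebook, gauge_block from where it was at the start of the episode above 0.025 m or angle between any of bolt1, bolt2, bolt3, tape, notebook, gauge_block's own z axis and vertical above 0.4 rad).
Of casting1, casting2, casting3 only 2 to 3 are there at a start; the rules pass over those that are not, and their reading is None.
At some moment in a run one of mallet may be knocked a few centimetres aside while the robot is not near it.
It also fails if it takes over 210 s, if anything falls off the work surface, if the arm or the gripper's body presses on something with over 40 N, if the wrist force passes 120 N, or if a joint passes its speed limit or range.

## Robot

A 6-joint arm with a two-finger parallel gripper is mounted at the origin on the work surface. World frame = base frame: x ahead of the robot, y to its left, z up, the work surface at z = 0. Lengths are in m, angles in rad, forces in N, time in s.
With the tool pointing down it reaches from about 0.3 to 0.825 m from the base axis. Payload 5.4 kg.
Tool frame: the origin (TCP) lies at the very end of the fingers, on their centre line; the grasp point (between the pads) lies 19 mm behind it (manip.grip_depth is the distance from the TCP to the grasp point, in m); z points along the fingers, y is the direction in which the jaws open and shut (so a half turn about z gives the same grasp; the last joint's range is limited). The gripper opens to 92 mm and grips with 3 to 60 N. Pads are 20 mm wide; open, the fingers measure 128 mm over their backs; the gripper's body (75 mm by 189 mm) begins 69 mm behind the grasp point.
Start: joints at [-1.501, 0.158, 1.597, -0, 1.386, -0.21], TCP at [0.159, -0.553, 0.215] pointing down, gripper open.
Joint ranges: [-2.91, 2.91], [-0.94, 2.29], [0.18, 2.7], [-1.29, 4.43], [0.17, 2.64], [-3, 3]. Speed limits (rad/s): [2.57, 2.57, 3.14, 3.14, 3.14, 3.14].

## Interface

Orientations are given as a unit quaternion [x, y, z, w].
In Python, from workcell import manip, vision, job_done, nets gives the robot as it stands.
- The arm moves only by the tool jog_arm, never from a script. Its argument "steps" is a list of rows, each a list of 7 numbers: the opening, from 0 (shut) to 1 (fully open), then the shift along the tool's x, y, z in m, then the turn, a rotation vector about the tool's x, y, z in degrees. In form: [[jaw, x, y, z, wx, wy, wz], ...]. A call has 1 to 8 rows; each row shifts and turns the commanded pose from where the row before left it, along the tool's axes as they then stand; what a row does not reach is not made up. A row lasts 1/8 s, in which the tool goes at most 62.5 mm and 10.7 degrees, less where a joint would pass 70% of its speed; a pose out of reach is approached as far as the arm can. A call with a gripper value outside its range is refused whole. The fingers move at their own pace and stop on an object; the grip force is fixed at half the most. Time passes only in rows, so rows that do not move let the fingers close. It gives the time, the measured TCP pose, the force and the opening at its end, in the units of the state.
- manip.observe(): the state, without advancing time (a new reading comes with each control period).
- vision.read_camera(name): name is "side" or "top" or "wrist"; returns a dict with "color" (384x512x3 uint8, red, green, blue), "z_map" (384x512 float32, m along the optical axis (not along the pixel's ray), 0 where there is no reading), "fov_y" (degrees; the focal length in pixels is half the picture's height over the tangent of half this angle, whatever the lens; pixels are square), "cx", "cy" (the principal point, pixels), "xyz" and "orientation" of the camera in the world. Camera axes: x right, y down, z forward; pixel columns grow to the right and rows downward; lengths in m; the calibration is good to about 2 mm. A picture is of the moment at which its call begins.
- job_done(): hands the job in, once; it reports no verdict.
Trained networks look in a picture, given as the dict that the camera call returned (one of the last four; its "shot" number tells which), for a name from the list of things; names that differ only in an ending like _2 or _b are one class to them, and where a whole thing is asked for, a point or a joint stands for the part that bears it (a point fixed in the world has none). Each returns a list of dicts, best first, with "conf" (0 to 1); they miss things now and then, are a little off and sometimes report something else, mostly with a low value. They report only what shows in the picture. A call takes as long as a camera call. They do not tell look-alikes from the thing itself.
- nets.regions_of(picture, query): "region" (384x512 bool, what is visible of it).
- nets.mark_of(picture, query): "xyz" ([x, y, z] in m, in the coordinates of the camera as it stood for that picture, good to about 4 mm: a listed point, or the origin of a listed thing).
The state is a dict: "time_s": time; "joint_pos": joint angles; "joint_velocities": joint speeds; "joint_torque": joint torques, N m; "tool_pos": TCP position; "ee_rot": TCP orientation; "contact_force": force on the tool from outside, world axes, zero at the start; "moment": the same for the moment, N m; "gripper_width": finger opening in m.
Only numpy, scipy, OpenCV 4.12 (cv2) and the standard library are available. Lean on these libraries where they do the work, as an engineer would, in place of code of your own. Each camera call takes 0.05 s, during which the arm holds its last target.

## Working session

There is one attempt and no reset: what is moved stays moved. The work goes in short steps, Python scripts to look and compute and a tool call to move; the robot and the scene stay as the last step left them, time stands still between calls to the robot, and variables do not carry over. Pictures are saved under pics/ and viewed, and the job is handed in when it is done.

Besides the shell and the picture viewer there is one more tool, called after "Request:" as name([rows], argument=value, ...), one row to a line, values as JSON. jog_arm: Moves the arm, as the interface text tells. Its arguments: {"type":"object","properties":{"steps":{"type":"array"}},"required":["steps"]}

```bash
ls; mkdir -p pics
cat > h.py <<'E'
import numpy as np, cv2
from scipy.spatial.transform import Rotation as R
from workcell import manip, vision, job_done, nets
def f(p): return p["color"].shape[0]/2/np.tan(np.radians(p["fov_y"])/2)
def cam2w(p,x): return R.from_quat(p["orientation"]).apply(np.atleast_2d(x))+np.array(p["xyz"])
def cloud(p):
    z=p["z_map"];v,u=np.mgrid[:z.shape[0],:z.shape[1]];F=f(p)
    c=np.stack([(u-p["cx"])/F*z,(v-p["cy"])/F*z,z],-1).reshape(-1,3)
    return cam2w(p,c).reshape(z.shape+(3,))
def w2p(p,x):
    c=R.from_quat(p["orientation"]).inv().apply(np.atleast_2d(x)-np.array(p["xyz"]));F=f(p)
    return np.c_[c[:,0]/c[:,2]*F+p["cx"],c[:,1]/c[:,2]*F+p["cy"]]
def save(p,n): cv2.imwrite("pics/"+n,p["color"][...,::-1])
E
python3 - <<'E'
from h import *
import pickle
print(manip.observe())
P={}
for n in ["top","side","wrist"]:
    p=vision.read_camera(n);P[n]=p;save(p,n+"0.png");print(n,p["xyz"],p["orientation"],p["fov_y"],p["cx"],p["cy"])
    if n=="top":
      for q in ["casting1","die","vise","bay_a","mallet","mat","bolt1","tape","notebook","gauge_block"]:
        for d in nets.mark_of(p,q): 
            w=cam2w(p,d["xyz"])[0]; print(q,d["conf"],w.round(3),w2p(p,w).round()[0])
pickle.dump(P,open("P0.pkl","wb"))
E
```

```text
pics
{'time_s': 0.0, 'joint_pos': array([-1.50108407e+00,  1.59088517e-01,  1.59821043e+00, -6.62429167e-06,
        1.38619390e+00, -2.10127353e-01]), 'joint_velocities': array([ 0.0005876 ,  0.00250127, -0.00097891,  0.0017371 , -0.00049497,
       -0.00207177]), 'joint_torque': array([ 2.58755326e-04, -3.85569727e+01, -3.22108483e+01,  7.01818429e-02,
        3.78569216e-02, -1.11379272e-04]), 'tool_pos': array([ 0.15873407, -0.55200884,  0.21360767]), 'ee_rot': array([ 9.90226652e-01,  1.39464244e-01,  6.34021403e-05, -9.47987813e-04]), 'contact_force': array([-0.58683734, -0.7999695 ,  0.22021175]), 'moment': array([-0.00229817,  0.01301358,  0.00159634]), 'gripper_width': 0.09148102408498195}
top [0.37962594 0.07775921 1.2022093 ] [ 0.71235806 -0.69802502  0.05318865 -0.04977981] 44.73007467055432 253.5710499835565 193.24077255758624
casting1 0.92 [ 0.516 -0.263  0.013] [384. 211.]
casting1 0.81 [ 0.603 -0.247  0.011] [377. 177.]
casting1 0.78 [ 0.431 -0.277  0.012] [391. 244.]
casting1 0.72 [ 0.782 -0.301 -0.   ] [395. 113.]
die 0.74 [ 0.406  0.409 -0.002] [121. 249.]
die 0.72
[... 357 characters left out ...]
 0.334 -0.075 -0.001] [311. 281.]
mallet 0.24 [ 0.656 -0.025 -0.003] [292. 157.]
mat 0.77 [ 0.654 -0.024 -0.004] [291. 158.]
bolt1 0.68 [0.772 0.018 0.001] [276. 114.]
bolt1 0.65 [ 0.546  0.006 -0.004] [280. 198.]
bolt1 0.49 [ 0.779 -0.048 -0.001] [301. 112.]
tape 0.89 [ 0.771 -0.137 -0.001] [334. 115.]
notebook 0.9 [ 0.777  0.146 -0.   ] [228. 111.]
gauge_block 0.77 [ 0.406  0.412 -0.004] [120. 249.]
side [ 0.50621425 -0.70794514  0.81637861] [ 0.92465423 -0.02088482  0.00744117 -0.38016183] 49.60109134685596 258.1425559979014 187.09792044711608
wrist [ 0.23091439 -0.53194707  0.38301827] [ 0.79131179 -0.59638435 -0.08143066  0.1073332 ] 64.87619329906673 256.1073939046529 195.3595441066936
```

View pics/top0.png

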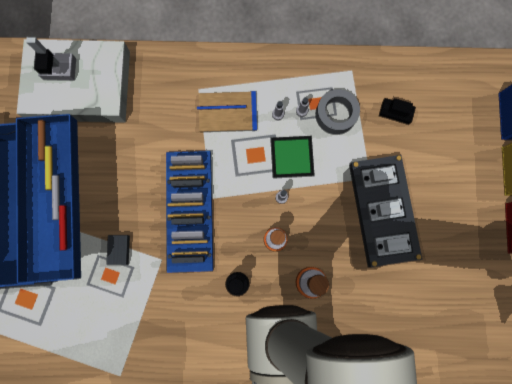

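View pics/side0.png

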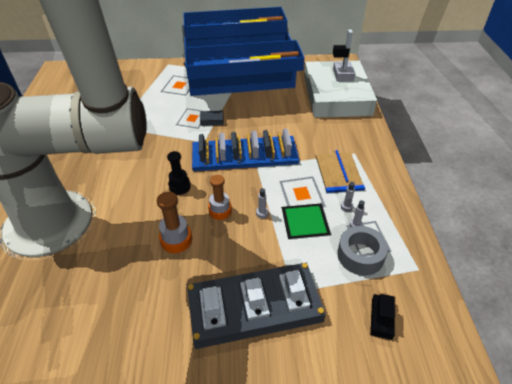

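Run:
```python
import pickle
import numpy as np, cv2
P=pickle.load(open("P0.pkl","rb"))
c=P["top"]["color"][90:310,200:420,::-1]
cv2.imwrite("pics/crop0.png",cv2.resize(c,None,fx=2.7,fy=2.7,interpolation=cv2.INTER_CUBIC))
```

```text
(no output)
```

View pics/crop0.png

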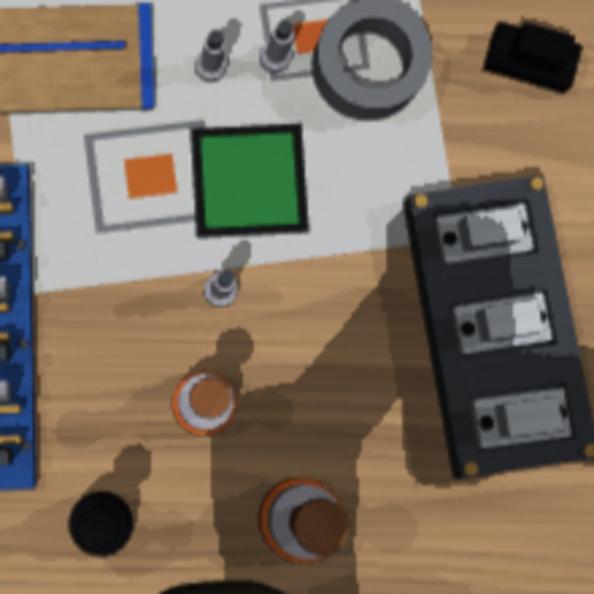

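Run:
```python
from h import *
import pickle
P=pickle.load(open("P0.pkl","rb"))
for n in ["top","side"]:
    p=P[n];c=cloud(p);X=c.reshape(-1,3)
    def rect(lo,hi,cx,cy,r):
        m=(X[:,2]>lo)&(X[:,2]<hi)&(np.hypot(X[:,0]-cx,X[:,1]-cy)<r)&(p["z_map"].ravel()>0)
        q=X[m]
        if len(q)<5: print(n,len(q)); return
        (a,b),(w,h),t=cv2.minAreaRect((q[:,:2]*1000).astype(np.float32))
        print(n,len(q),"c",round(a,1),round(b,1),"wh",round(w,1),round(h,1),"ang",round(t,1),"z",np.median(q[:,2]).round(4),"med",(q[:,:2].mean(0)*1000).round(1))
    for cx,cy in [(.516,-.263),(.603,-.247),(.431,-.277)]: rect(.064,.08,cx,cy,.035)
    print("die");rect(.027,.08,.518,-.262,.17)
    print("vise plate");rect(.010,.08,.507,.238,.18)
    print("jaws");rect(.055,.07,.507,.238,.18)
    for cx,cy in [(.439,.018),(.327,.113),(.334,-.075)]: rect(.1,.2,cx,cy,.06)
    for cx,cy in [(.439,.018)]: rect(.02,.09,cx,cy,.045)
# crop
for n,(r0,r1,c0,c1) in {"top":(145,280,155,225),"wrist":(0,384,0,512),"side":(120,180,180,310)}.items():
    k=P[n]["color"][r0:r1,c0:c1,::-1]; s=min(600/k.shape[0],800/k.shape[1])
    cv2.imwrite(f"pics/c_{n}.png",cv2.resize(k,None,fx=s,fy=s,interpolation=cv2.INTER_CUBIC))
```

```text
top 254 c 516.3 -259.7 wh 29.9 51.9 ang 10.8 z 0.0706 med [ 516.1 -258.8]
top 252 c 601.1 -244.0 wh 30.2 50.3 ang 10.7 z 0.0707 med [ 600.7 -243.6]
top 261 c 428.8 -275.5 wh 29.9 50.1 ang 8.6 z 0.0707 med [ 428.8 -275. ]
die
top 5158 c 516.0 -261.1 wh 270.0 132.7 ang 9.6 z 0.0343 med [ 513.4 -258.7]
vise plate
top 5549 c 503.5 293.5 wh 309.8 225.2 ang 3.1 z 0.0187 med [501.1 238.5]
jaws
top 997 c 507.1 238.8 wh 264.7 76.5 ang 2.6 z 0.0585 med [505.5 238.7]
top 185 c 437.7 17.6 wh 32.8 32.8 ang 1.0 z 0.1165 med [437.4  17.3]
top 195 c 324.0 111.1 wh 33.8 33.8 ang 45.9 z 0.1163 med [324.6 110.9]
top 342 c 331.5 -73.0 wh 43.8 44.4 ang 1.3 z 0.1507 med [332.1 -73.2]
top 209 c 437.6 17.4 wh 55.4 55.5 ang 0.7 z 0.0445 med [432.   21.6]
side 344 c 516.7 -262.3 wh 30.1 51.1 ang 10.0 z 0.0709 med [ 516.6 -263.6]
side 335 c 601.6 -246.9 wh 30.8 51.1 ang 9.8 z 0.0706 med [ 601.2 -248.7]
side 354 c 429.3 -278.7 wh 29.8 50.7 ang 9.0 z 0.0708 med [ 429.4 -280. ]
die
side 7019 c 515.9 -262.3 wh 270.2 133.7 ang 9.8 z 0.0339 med [ 514.2 -271.5]
vise plate
side 3123 c 502.8 289.2 wh 309.7 228.5 ang 3.2 z 0.0182 med [503.8 226.4]
jaws
side 486 c 507.4 235.5 wh 263.6 81.2 ang 3.1 z 0.0581 med [505.1 235. ]
side 155 c 437.2 14.4 wh 33.9 34.8 ang 1.0 z 0.1158 med [437.6  10.8]
side 139 c 324.6 107.9 wh 35.0 33.4 ang 76.7 z 0.1154 med [325.  104.3]
side 459 c 332.3 -76.5 wh 44.1 45.8 ang 4.6 z 0.149 med [333.7 -83.3]
side 414 c 438.3 10.4 wh 57.5 49.7 ang 7.0 z 0.0458 med [438.5   3.2]
```

View pics/c_top.png

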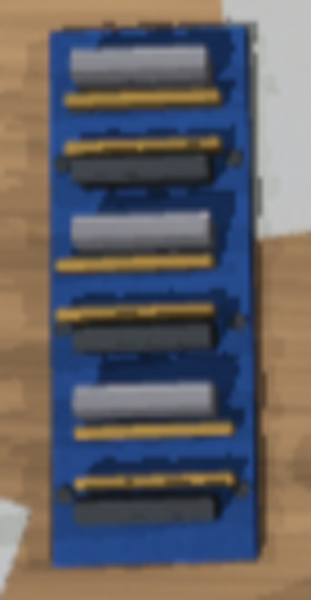

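View pics/c_wrist.png

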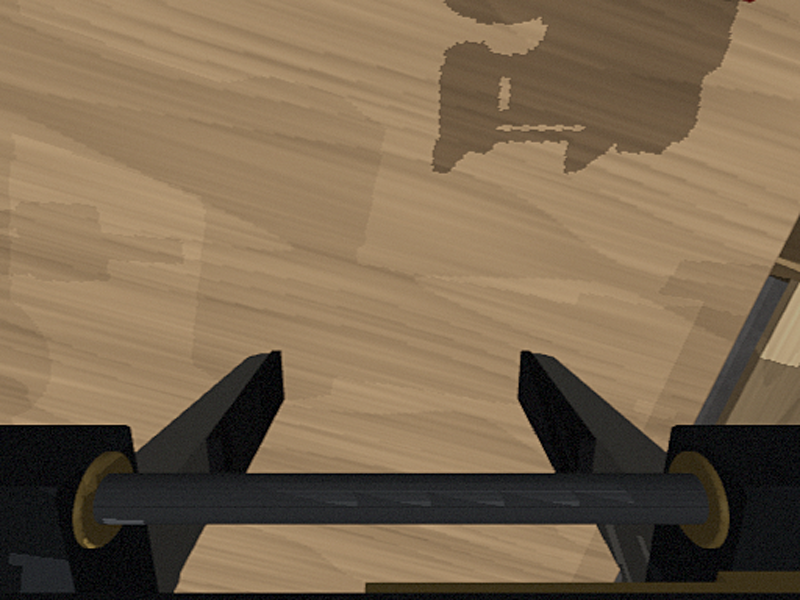

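View pics/c_side.png

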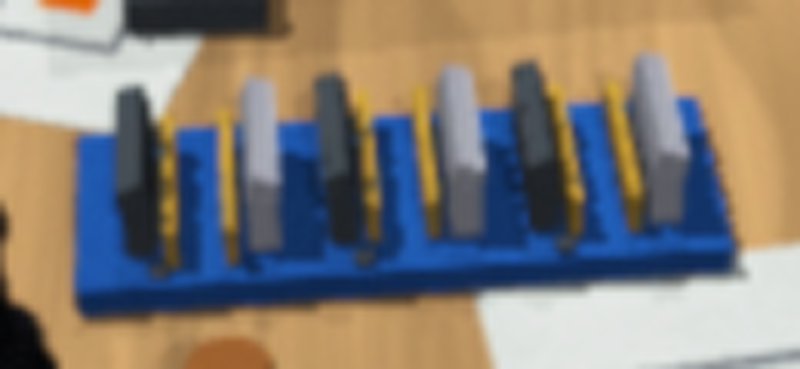

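```bash
cat > vise.py <<'E'
from h import *
def vise(p):
    c=cloud(p);X=c.reshape(-1,3);v=p["z_map"].ravel()>0
    b=v&(abs(X[:,0]-.505)<.175)&(abs(X[:,1]-.238)<.085)
    for lo,hi in [(.012,.03),(.012,.08)]:
        q=X[b&(X[:,2]>lo)&(X[:,2]<hi)]
        (a,e),(w,h),t=cv2.minAreaRect((q[:,:2]*1000).astype(np.float32)); print("plate",round(a,1),round(e,1),round(w,1),round(h,1),round(t,2))
    th=np.radians(3.1); ex=np.array([np.cos(th),np.sin(th)]); ey=np.array([-ex[1],ex[0]])
    q=X[b&(X[:,2]>.057)&(X[:,2]<.07)]
    s=(q[:,:2]-[.505,.238])@np.c_[ex,ey]*1000
    h=np.histogram(s[:,0],np.arange(-160,161,2));
    o=np.argsort(s[:,0]);ss=s[o];cl=np.split(ss,np.where(np.diff(ss[:,0])>4)[0]+1)
    for k in cl:
        if len(k)>8: print("jaw x",k[:,0].min().round(1),k[:,0].max().round(1),"y",k[:,1].min().round(1),k[:,1].max().round(1),len(k), "slope deg",np.degrees(np.polyfit(k[:,1],k[:,0],1)[0]).round(2))
E
python3 - <<'E'
from vise import *
import pickle
P=pickle.load(open("P0.pkl","rb"))
for n in ["top","side"]: print(n); vise(P[n])
E
```

```text
top
plate 506.4 239.3 309.8 116.6 3.08
plate 506.4 239.3 309.8 116.6 3.08
jaw x -130.5 -116.0 y -35.8 39.1 126 slope deg 1.0
jaw x -70.1 -55.4 y -37.0 39.2 129 slope deg 0.79
jaw x -35.7 -21.4 y -35.2 38.8 114 slope deg 0.16
jaw x 24.8 39.7 y -36.4 38.0 121 slope deg -1.05
jaw x 59.2 73.4 y -36.8 38.0 120 slope deg -0.77
jaw x 119.8 134.8 y -37.4 37.5 123 slope deg 0.28
side
plate 505.9 235.4 309.8 121.2 3.03
plate 505.9 235.4 309.8 121.2 3.03
jaw x -129.3 -117.5 y -41.1 35.4 57 slope deg -0.59
jaw x -69.1 -56.1 y -40.7 37.2 61 slope deg -0.61
jaw x -35.9 -22.7 y -41.6 36.7 59 slope deg 1.61
jaw x 24.7 38.7 y -37.8 36.3 60 slope deg 0.01
jaw x 58.8 72.3 y -40.6 35.9 56 slope deg 0.38
jaw x 120.2 133.9 y -38.0 36.3 51 slope deg 0.46
```

Request:
jog_arm([
  [0.65,0,0,-0.005,0,0,-10.5],
  [0.65,0,0,-0.005,0,0,-10.5],
  [0.65,0,0,-0.005,0,0,-10.5],
  [0.65,0,0,-0.005,0,0,-10.5],
  [0.65,0,0,-0.005,0,0,-10.5],
  [0.65,0,0,-0.005,0,0,-10.5],
  [0.65,0,0,-0.005,0,0,-10.5],
  [0.65,0,0,-0.005,0,0,-10.5],
])

```text
time_s: 1.65
tool_pos: [0.1588, -0.5526, 0.2548]
ee_rot: [0.64, 0.768, 0.0, -0.0]
contact_force: [0.2, 0.5, 0.4]
gripper_width: 0.0598
```

```bash
cat > go.py <<'E'
from h import *
import sys
# go.py x y z [yaw deg] : remaining tool-frame shift
s=manip.observe(); r=R.from_quat(s["ee_rot"]); t=np.array([float(a) for a in sys.argv[1:4]])
al=np.degrees(np.arctan2(*r.as_matrix()[:2,0][::-1]))
print("t",round(s["time_s"],2),"tcp",s["tool_pos"].round(4),"alpha",al.round(2),"toolz",r.as_matrix()[:,2].round(4),"F",s["contact_force"].round(1),"w",round(s["gripper_width"],4),"q",s["joint_pos"].round(2))
# ideal downward frame at alpha
a=np.radians(al); ex=np.array([np.cos(a),np.sin(a),0]);ey=np.array([np.sin(a),-np.cos(a),0])
d=t-s["tool_pos"]; print("shift tool xyz",r.inv().apply(d).round(4))
if len(sys.argv)>4: print("turn wz",round(al-float(sys.argv[4]),2))
E
python3 go.py 0.6013 -0.2455 0.15 99.8
```

```text
t 1.65 tcp [ 0.1588 -0.5526  0.2548] alpha 100.38 toolz [ 0.e+00  1.e-04 -1.e+00] F [0.2 0.5 0.4] w 0.0598 q [-1.5   0.13  1.55  0.    1.46 -1.68]
shift tool xyz [0.2224 0.4906 0.1048]
turn wz 0.58
```

Request:
jog_arm([
  [0.65,0.025,0.055,0,0,0,0.6],
  [0.65,0.025,0.055,0,0,0,0],
  [0.65,0.025,0.055,0,0,0,0],
  [0.65,0.025,0.055,0,0,0,0],
  [0.65,0.025,0.055,0,0,0,0],
  [0.65,0.025,0.055,0,0,0,0],
  [0.65,0.025,0.055,0,0,0,0],
  [0.65,0.025,0.055,0,0,0,0],
])

```text
time_s: 2.65
tool_pos: [0.5613, -0.2814, 0.2548]
ee_rot: [0.647, 0.763, -0.0, 0.0]
contact_force: [-0.1, -0.4, 1.1]
gripper_width: 0.06
```

```bash
python3 go.py 0.6013 -0.2455 0.15 99.8
python3 - <<'E'
from h import *
p=vision.read_camera("wrist");save(p,"w1.png")
X=cloud(p).reshape(-1,3)
for cx,cy in [(.516,-.261),(.601,-.245),(.429,-.277)]:
    q=X[(X[:,2]>.064)&(X[:,2]<.08)&(np.hypot(X[:,0]-cx,X[:,1]-cy)<.035)]
    if len(q)>20: print(len(q),cv2.minAreaRect((q[:,:2]*1000).astype(np.float32)),np.median(q[:,2]))
E
```

```text
t 2.65 tcp [ 0.5613 -0.2814  0.2548] alpha 99.43 toolz [ 4.e-04 -5.e-04 -1.e+00] F [-0.1 -0.4  1.1] w 0.06 q [-0.66  0.27  1.39 -0.    1.48 -0.82]
shift tool xyz [0.029  0.0454 0.1048]
turn wz -0.37
1097 ((517.2241821289062, -259.0367431640625), (30.045425415039062, 49.294742584228516), 10.343714714050293) 0.07026480146773395
1115 ((602.1553955078125, -244.38088989257812), (30.088037490844727, 50.19019317626953), 10.089546203613281) 0.07016820754856579
1139 ((430.0548400878906, -275.7646179199219), (30.246891021728516, 49.78886795043945), 8.794172286987305) 0.07021134995677264
```

View pics/w1.png

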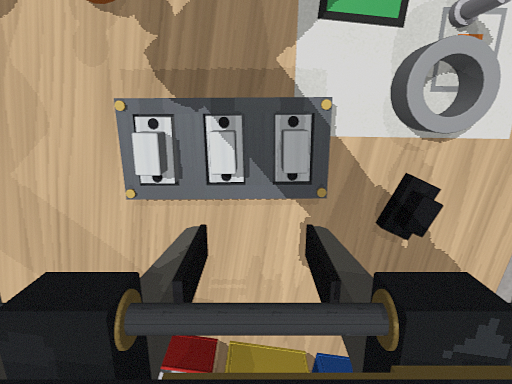

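Request:
jog_arm([
  [0.65,0.0295,0.0455,0,0,0,-0.6],
  [0.65,0,0,0.05,0,0,0],
  [0.65,0,0,0.05,0,0,0],
  [0.65,0,0,0.03,0,0,0],
  [0.65,0,0,0.03,0,0,0],
  [0.65,0,0,0,0,0,0],
])

```text
time_s: 3.45
tool_pos: [0.5978, -0.2449, 0.0916]
ee_rot: [0.643, 0.766, -0.0, -0.003]
contact_force: [0.6, 0.6, -0.2]
gripper_width: 0.0595
```

```bash
python3 go.py 0.6018 -0.245 0.044 100.0
```

```text
t 3.45 tcp [ 0.5978 -0.2449  0.0916] alpha 100.03 toolz [-0.0052  0.0034 -1.    ] F [ 0.6  0.6 -0.2] w 0.0595 q [-0.58  0.45  1.48 -0.    1.21 -0.75]
shift tool xyz [-0.001   0.0042  0.0476]
turn wz 0.03
```

Request:
jog_arm([
  [0.65,-0.001,0.004,0.02,0,0,0],
  [0.65,0,0,0.0265,0,0,0],
  [0.65,0,0,0,0,0,0],
])

```text
time_s: 3.82
tool_pos: [0.6028, -0.2457, 0.0463]
ee_rot: [0.643, 0.766, -0.0, -0.002]
contact_force: [-0.1, 0.3, -0.4]
gripper_width: 0.0598
```

```bash
python3 go.py 0.6018 -0.245 0.044 100.0
```

```text
t 3.83 tcp [ 0.6028 -0.2457  0.0463] alpha 100.03 toolz [-0.0029  0.002  -1.    ] F [-0.1  0.3 -0.4] w 0.0598 q [-0.57  0.52  1.49  0.    1.13 -0.75]
shift tool xyz [ 0.0008 -0.0009  0.0023]
turn wz 0.03
```

Close and lift.

Request:
jog_arm([
  [0.65,0.001,-0.001,0.001,0,0,0],
  [0.2,0,0,0,0,0,0],
  [0.2,0,0,0,0,0,0],
  [0.2,0,0,0,0,0,0],
  [0.2,0,0,0,0,0,0],
  [0.2,0,0,-0.005,0,0,0],
  [0.2,0,0,-0.02,0,0,0],
  [0.2,0,0,-0.05,0,0,0],
])

```text
time_s: 4.82
tool_pos: [0.6006, -0.2443, 0.1206]
ee_rot: [0.643, 0.766, -0.0, -0.003]
contact_force: [0.3, -0.3, -2.5]
gripper_width: 0.0295
```

```bash
python3 go.py 0.6014 0.2426 0.18 93.05
```

```text
t 4.83 tcp [ 0.6006 -0.2443  0.1206] alpha 100.03 toolz [-0.0054  0.0036 -1.    ] F [ 0.3 -0.3 -2.5] w 0.0295 q [-0.57  0.43  1.46  0.    1.26 -0.75]
shift tool xyz [ 0.4796  0.0853 -0.0577]
turn wz 6.98
```

Request:
jog_arm([
  [0.2,0,0,-0.06,0,0,7],
  [0.2,0.06,0.004,0,0,0,0],
  [0.2,0.06,0.004,0,0,0,0],
  [0.2,0.06,0.004,0,0,0,0],
  [0.2,0.06,0.004,0,0,0,0],
  [0.2,0.06,0.004,0,0,0,0],
  [0.2,0.06,0.004,0,0,0,0],
  [0.2,0.06,0.004,0,0,0,0],
])

```text
time_s: 5.82
tool_pos: [0.6084, 0.1773, 0.1836]
ee_rot: [0.688, 0.726, 0.001, 0.001]
contact_force: [0.6, 0.8, -2.3]
gripper_width: 0.03
```

```bash
python3 go.py 0.6014 0.2426 0.11 93.05
python3 - <<'E'
from h import *
for n in ["wrist","side"]:
    p=vision.read_camera(n);save(p,n+"2.png")
E
```

```text
t 5.83 tcp [0.6084 0.1773 0.1836] alpha 93.03 toolz [ 1.6e-03  1.0e-04 -1.0e+00] F [ 0.6  0.8 -2.3] w 0.03 q [ 0.09  0.33  1.46 -0.    1.35  0.04]
shift tool xyz [ 0.0656 -0.0037  0.0736]
turn wz -0.02
```

View pics/wrist2.png

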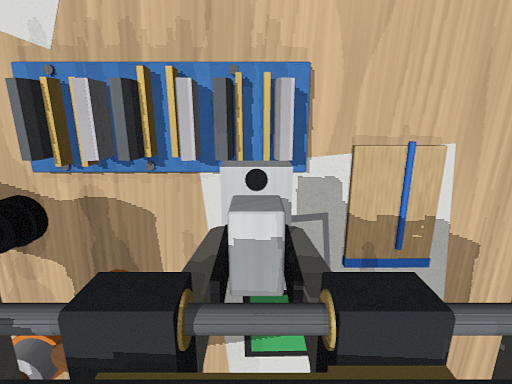

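View pics/side2.png

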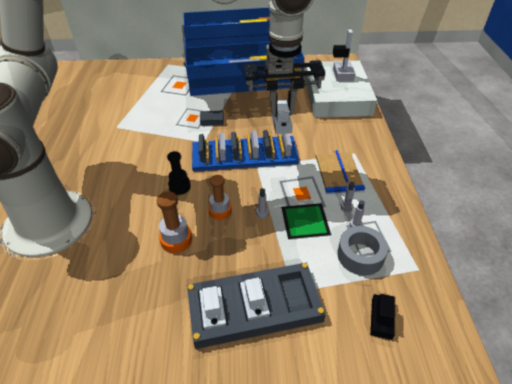

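Request:
jog_arm([
  [0.2,0.04,-0.004,0,0,0,0],
  [0.2,0.0255,0,0,0,0,0],
  [0.2,0,0,0.04,0,0,0],
  [0.2,0,0,0.02,0,0,0],
  [0.2,0,0,0,0,0,0],
  [0.2,0,0,0,0,0,0],
])

```text
time_s: 6.68
tool_pos: [0.6021, 0.2401, 0.1237]
ee_rot: [0.688, 0.725, 0.001, 0.001]
contact_force: [0.2, 0.4, -2.4]
gripper_width: 0.0298
```

```bash
python3 go.py 0.6014 0.2426 0.11 93.05
python3 - <<'E'
from vise import *
p=vision.read_camera("wrist");save(p,"w3.png")
vise(p)
p=vision.read_camera("top");save(p,"t3.png")
vise(p)
E
```

```text
t 6.67 tcp [0.6021 0.2401 0.1237] alpha 92.99 toolz [ 2.2e-03  4.0e-04 -1.0e+00] F [ 0.2  0.4 -2.4] w 0.0298 q [ 0.19  0.42  1.46 -0.    1.26  0.14]
shift tool xyz [ 0.0025 -0.0006  0.0137]
turn wz -0.06
plate 507.4 239.8 309.2 116.2 3.12
plate 507.4 239.8 309.2 116.2 3.12
jaw x -118.7 -115.1 y -37.0 -19.3 35 slope deg 5.31
jaw x -68.2 -53.9 y -36.5 39.7 1330 slope deg 0.08
jaw x -34.5 -20.6 y -36.6 39.6 1182 slope deg -0.02
jaw x 26.7 40.7 y -36.3 39.6 1153 slope deg -0.06
jaw x 60.1 73.6 y -18.2 39.5 517 slope deg 1.89
jaw x 121.9 135.1 y -20.3 39.3 565 slope deg -2.08
plate 506.3 234.3 309.5 107.1 3.22
plate 506.3 234.3 309.5 107.1 3.22
jaw x -67.7 -55.2 y -37.1 -29.4 13 slope deg 19.24
jaw x -35.9 -26.2 y -35.3 -25.1 11 slope deg -17.82
jaw x 61.2 73.2 y -36.9 37.4 11 slope deg 4.52
```

View pics/w3.png

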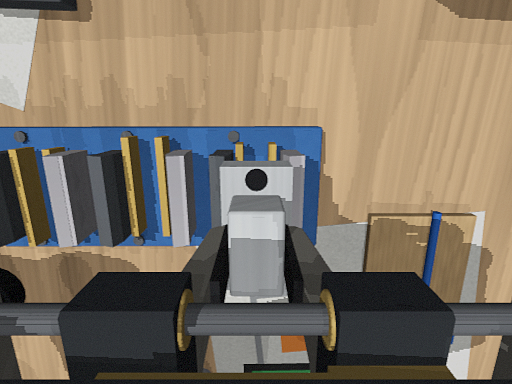

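```bash
cat > held.py <<'E'
from h import *
p=vision.read_camera("wrist");s=manip.observe();t=s["tool_pos"]
X=cloud(p).reshape(-1,3);d=X-t
r=R.from_quat(s["ee_rot"]).as_matrix()
b=(np.hypot(d[:,0],d[:,1])<.055)&(abs(d@r[:,1])<.0235)
for nm,lo,hi in [("base",-.014,-.002),("boss",.018,.036)]:
    q=X[b&(d[:,2]>lo)&(d[:,2]<hi)]
    if nm=="base": q=q[(q-t)@r[:,0]>.026]
    if nm=="boss": q=q[abs((q-t)@r[:,1])<.0155]
    e=(q-t)@r
    print(nm,len(q),"z",np.percentile(q[:,2],[5,50,95]).round(4),"tool x",e[:,0].min().round(4),e[:,0].max().round(4),"tool y",np.percentile(e[:,1],[1,99]).round(4))
E
python3 held.py
```

```text
base 2227 z [0.1117 0.113  0.1165] tool x 0.026 0.0436 tool y [-0.0214  0.0217]
boss 5103 z [0.1454 0.1468 0.148 ] tool x -0.0231 0.0269 tool y [-0.0148  0.0151]
```

Request:
jog_arm([
  [0.2,0.002,0,0.012,0,0,0],
  [0.2,0,0,0.012,0,0,0],
  [0.2,0,0,0,0,0,0],
  [0.2,0,0,0.005,0,0,0],
  [0.2,0,0,0,0,0,0],
])

```text
time_s: 7.45
tool_pos: [0.6006, 0.2424, 0.0927]
ee_rot: [0.688, 0.726, -0.0, -0.0]
contact_force: [0.1, -0.6, -3.1]
gripper_width: 0.0297
```

```bash
python3 go.py 0.6018 0.242 0.084 93.05
```

```text
t 7.45 tcp [0.6006 0.2424 0.0927] alpha 93.03 toolz [-8.e-04 -2.e-04 -1.e+00] F [ 0.1 -0.6 -3.1] w 0.0297 q [ 0.2   0.45  1.48 -0.    1.21  0.14]
shift tool xyz [-0.0005  0.0012  0.0087]
turn wz -0.02
```

Request:
jog_arm([
  [0.2,-0.0005,0.001,0.003,0,0,0],
  [0.2,0,0,0.003,0,0,0],
  [0.2,0,0,0,0,0,0],
])

```text
time_s: 7.82
tool_pos: [0.602, 0.2419, 0.087]
ee_rot: [0.688, 0.726, 0.0, 0.0]
contact_force: [-0.4, -0.7, -3.1]
gripper_width: 0.0296
```

```bash
python3 go.py 0.6018 0.242 0.084 93.05
```

```text
t 7.83 tcp [0.602  0.2419 0.087 ] alpha 93.03 toolz [ 1.e-04 -0.e+00 -1.e+00] F [-0.4 -0.7 -3.1] w 0.0296 q [ 0.2   0.46  1.48 -0.    1.2   0.14]
shift tool xyz [ 0.0001 -0.0002  0.003 ]
turn wz -0.02
```

Request:
jog_arm([
  [0.2,0,0,0.002,0,0,0],
  [0.2,0,0,0,0,0,0],
])

```text
time_s: 8.07
tool_pos: [0.6024, 0.2421, 0.0855]
ee_rot: [0.688, 0.726, 0.0, 0.0]
contact_force: [1.2, 1.6, -1.5]
gripper_width: 0.0298
```

Request:
jog_arm([
  [0.2,0,0,0.0015,0,0,0],
  [0.2,0,0,0,0,0,0],
])

```text
time_s: 8.32
tool_pos: [0.6024, 0.2421, 0.0852]
ee_rot: [0.688, 0.726, 0.0, 0.0]
contact_force: [-2.1, -0.5, 5.5]
gripper_width: 0.03
```

Request:
jog_arm([
  [0.6,0,0,-0.001,0,0,0],
  [0.6,0,0,0,0,0,0],
  [0.6,0,0,0,0,0,0],
  [0.6,0,0,-0.04,0,0,0],
  [0.6,0,0,-0.05,0,0,0],
  [0.6,-0.06,0,-0.02,0,0,0],
  [0.6,-0.06,0,0,0,0,0],
  [0.6,-0.06,0,0,0,0,0],
])

```text
time_s: 9.32
tool_pos: [0.6115, 0.0614, 0.1948]
ee_rot: [0.688, 0.726, 0.0, 0.0]
contact_force: [0.4, -0.0, -0.7]
gripper_width: 0.0554
```

```bash
cat > chk.py <<'E'
from h import *
import sys
n=sys.argv[1]
for cam in sys.argv[2:]:
    p=vision.read_camera(cam);save(p,f"{cam}{n}.png");X=cloud(p).reshape(-1,3)
    th=np.radians(3.08); ex=np.array([np.cos(th),np.sin(th)]); ey=np.array([-ex[1],ex[0]])
    V={"top":[.5064,.2393],"side":[.506,.2354],"wrist":[.5074,.2398]}[cam]
    s=np.c_[(X[:,:2]-V)@np.c_[ex,ey],X[:,2]]
    for k,c in zip("abc",[-.095,0,.095]):
        b=(abs(s[:,0]-c)<.02)&(abs(s[:,1])<.033)&(s[:,2]>.085)&(s[:,2]<.125)
        q=s[b]
        if len(q)<20: print(cam,k,len(q));continue
        zt=np.percentile(q[:,2],90); q=q[abs(q[:,2]-zt)<.004]
        (a,e),(w,h),t=cv2.minAreaRect((q[:,:2]*1000).astype(np.float32))
        A=np.c_[q[:,:2],np.ones(len(q))]; g=np.linalg.lstsq(A,q[:,2],rcond=None)[0]
        print(cam,k,len(q),"boss ctr rel bay",round(a-c*1000,1),round(e,1),"wh",round(w,1),round(h,1),"ang",round(t,1),"ztop",np.median(q[:,2]).round(4),"tilt",g[:2].round(3))
E
python3 chk.py 4 top side wrist; python3 go.py .517 -.261 .18 100
```

```text
top a 0
top b 0
top c 213 boss ctr rel bay 0.8 -0.6 wh 48.3 29.7 ang 89.4 ztop 0.1084 tilt [ 0.006 -0.001]
side a 0
side b 0
side c 47 boss ctr rel bay 9.5 -1.6 wh 49.1 13.0 ang 86.2 ztop 0.108 tilt [-0.101  0.01 ]
wrist a 0
wrist b 0
wrist c 55 boss ctr rel bay 0.4 -26.5 wh 0.9 27.3 ang 89.8 ztop 0.0869 tilt [-0.016 -1.715]
t 9.47 tcp [0.6115 0.0604 0.1943] alpha 92.78 toolz [-2.e-04 -1.e-04 -1.e+00] F [-0.2  0.6 -0.7] w 0.0552 q [-0.1   0.27  1.5  -0.    1.36 -0.15]
shift tool xyz [-0.3164 -0.1099  0.0143]
turn wz -7.22
```

View pics/wrist4.png

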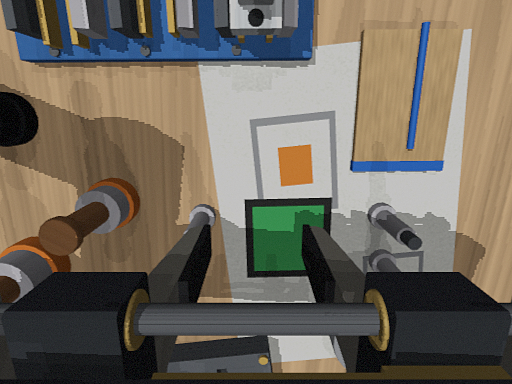

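Request:
jog_arm([
  [0.65,0,0,0,0,0,-7.2],
  [0.65,-0.05,-0.025,0,0,0,0],
  [0.65,-0.05,-0.025,0,0,0,0],
  [0.65,-0.05,-0.025,0,0,0,0],
  [0.65,-0.05,-0.025,0,0,0,0],
  [0.65,-0.05,-0.025,0,0,0,0],
  [0.65,-0.05,-0.025,0,0,0,0],
  [0.65,0,0,0.05,0,0,0],
])

```text
time_s: 10.48
tool_pos: [0.5196, -0.2635, 0.1483]
ee_rot: [0.643, 0.766, -0.0, 0.005]
contact_force: [0.4, -1.1, -1.8]
gripper_width: 0.0598
```

```bash
python3 go.py .517 -.261 .046 100
```

```text
t 10.47 tcp [ 0.5196 -0.2635  0.1483] alpha 100.04 toolz [ 0.0082 -0.0069 -0.9999] F [ 0.4 -1.1 -1.8] w 0.0598 q [-0.68  0.23  1.65 -0.    1.25 -0.85]
shift tool xyz [ 0.0038 -0.0028  0.1022]
turn wz 0.04
```

Request:
jog_arm([
  [0.65,0,0,0.03,0,0,0],
  [0.65,0,0,0.03,0,0,0],
  [0.65,0,0,0,0,0,0],
])

```text
time_s: 10.85
tool_pos: [0.5158, -0.2563, 0.0817]
ee_rot: [0.641, 0.768, 0.0, -0.003]
contact_force: [-0.0, 1.2, -0.3]
gripper_width: 0.0596
```

```bash
python3 go.py .517 -.261 .045 100
```

```text
t 10.85 tcp [ 0.5158 -0.2563  0.0817] alpha 100.31 toolz [-0.0045  0.0041 -1.    ] F [-0.   1.2 -0.3] w 0.0596 q [-0.67  0.3   1.7   0.    1.14 -0.85]
shift tool xyz [-0.005   0.0004  0.0367]
turn wz 0.31
```

Request:
jog_arm([
  [0.65,-0.004,0,0,0,0,0],
  [0.65,0,0,0.02,0,0,0],
  [0.65,0,0,0.0155,0,0,0],
  [0.65,0,0,0,0,0,0],
  [0.65,0,0,0,0,0,0],
])

```text
time_s: 11.48
tool_pos: [0.5178, -0.2629, 0.0489]
ee_rot: [0.641, 0.767, 0.0, -0.0]
contact_force: [0.8, -0.5, -0.1]
gripper_width: 0.0597
```

```bash
python3 go.py .517 -.261 .045 100
```

```text
t 11.47 tcp [ 0.5178 -0.2629  0.0489] alpha 100.23 toolz [ 0.e+00  1.e-04 -1.e+00] F [ 0.8 -0.5 -0.1] w 0.0597 q [-0.68  0.36  1.71  0.    1.08 -0.86]
shift tool xyz [ 0.002  -0.0005  0.0039]
turn wz 0.23
```

Request:
jog_arm([
  [0.65,0.002,-0.0005,0.0035,0,0,0],
  [0.2,0,0,0,0,0,0],
  [0.2,0,0,0,0,0,0],
  [0.2,0,0,0,0,0,0],
  [0.2,0,0,0,0,0,0],
  [0.2,0,0,-0.005,0,0,0],
  [0.2,0,0,-0.02,0,0,0],
  [0.2,0,0,-0.05,0,0,0],
])

```text
time_s: 12.48
tool_pos: [0.5151, -0.2596, 0.1195]
ee_rot: [0.641, 0.767, -0.0, -0.003]
contact_force: [0.8, -0.3, -2.2]
gripper_width: 0.03
```

Request:
jog_arm([
  [0.2,0,0,-0.06,0,0,7],
  [0.2,0.06,0,-0.02,0,0,0],
  [0.2,0.06,0,0,0,0,0],
  [0.2,0.06,0,0,0,0,0],
  [0.2,0.06,0,0,0,0,0],
  [0.2,0.06,0,0,0,0,0],
  [0.2,0.06,0,0,0,0,0],
  [0.2,0,0,0,0,0,0],
])

```text
time_s: 13.48
tool_pos: [0.496, 0.1015, 0.2014]
ee_rot: [0.685, 0.729, 0.001, 0.0]
contact_force: [-0.3, -1.2, -2.6]
gripper_width: 0.0303
```

```bash
python3 go.py .507 .2385 .125 93.05; python3 held.py
```

```text
t 13.47 tcp [0.496  0.1015 0.2014] alpha 93.58 toolz [ 1.2e-03  9.0e-04 -1.0e+00] F [-0.3 -1.2 -2.6] w 0.0303 q [-0.04 -0.01  1.8   0.    1.35 -0.1 ]
shift tool xyz [0.136  0.0195 0.0766]
turn wz 0.53
base 2359 z [0.191  0.1924 0.1943] tool x 0.026 0.0458 tool y [-0.022   0.0212]
boss 5280 z [0.2245 0.2261 0.2274] tool x -0.0214 0.0291 tool y [-0.0152  0.0146]
```

Request:
jog_arm([
  [0.2,0.045,0.0195,0,0,0,0.5],
  [0.2,0.045,0,0,0,0,0],
  [0.2,0.0422,0,0,0,0,0],
  [0.2,0,0,0.05,0,0,0],
  [0.2,0,0,0.03,0,0,0],
  [0.2,0,0,0,0,0,0],
  [0.2,0,0,0,0,0,0],
])

```text
time_s: 14.4
tool_pos: [0.511, 0.2303, 0.1221]
ee_rot: [0.691, 0.723, 0.001, 0.001]
contact_force: [0.0, -0.5, -1.7]
gripper_width: 0.0297
```

```bash
python3 go.py .507 .2347 .10 93.05; python3 held.py
```

```text
t 14.4 tcp [0.511  0.2303 0.1221] alpha 92.65 toolz [ 2.8e-03  5.0e-04 -1.0e+00] F [ 0.  -0.5 -1.7] w 0.0297 q [ 0.21  0.21  1.73 -0.    1.2   0.16]
shift tool xyz [ 0.0046 -0.0039  0.0221]
turn wz -0.4
base 2189 z [0.1117 0.1131 0.1146] tool x 0.026 0.0433 tool y [-0.0219  0.0212]
boss 5267 z [0.1453 0.1468 0.1481] tool x -0.024 0.0265 tool y [-0.0152  0.0147]
```

Request:
jog_arm([
  [0.2,0.0055,-0.004,0,0,0,-0.4],
  [0.2,0,0,0.012,0,0,0],
  [0.2,0,0,0.012,0,0,0],
  [0.2,0,0,0.005,0,0,0],
  [0.2,0,0,0,0,0,0],
  [0.2,0,0,0,0,0,0],
])

```text
time_s: 15.2
tool_pos: [0.5051, 0.2361, 0.0911]
ee_rot: [0.688, 0.726, -0.0, -0.0]
contact_force: [1.1, 0.0, -3.0]
gripper_width: 0.0294
```

```bash
python3 go.py .507 .237 .084 93.05
```

```text
t 15.2 tcp [0.5051 0.2361 0.0911] alpha 93.13 toolz [-4.e-04 -1.e-04 -1.e+00] F [ 1.1  0.  -3. ] w 0.0294 q [ 0.22  0.24  1.76 -0.    1.14  0.17]
shift tool xyz [0.0008 0.0019 0.0071]
turn wz 0.08
```

Request:
jog_arm([
  [0.2,0,0.002,0.002,0,0,0],
  [0.2,0,0,0.0025,0,0,0],
  [0.2,0,0,0,0,0,0],
  [0.2,0,0,0,0,0,0],
])

```text
time_s: 15.7
tool_pos: [0.5071, 0.2363, 0.0866]
ee_rot: [0.687, 0.726, -0.0, -0.0]
contact_force: [0.7, -0.5, -2.4]
gripper_width: 0.0299
```

Request:
jog_arm([
  [0.2,0,0,0.0015,0,0,0],
  [0.2,0,0,0,0,0,0],
])

```text
time_s: 15.95
tool_pos: [0.5072, 0.2363, 0.0851]
ee_rot: [0.688, 0.726, -0.0, -0.0]
contact_force: [-0.5, 0.2, -1.8]
gripper_width: 0.03
```

Request:
jog_arm([
  [0.2,0,0,0.0015,0,0,0],
  [0.2,0,0,0,0,0,0],
])

```text
time_s: 16.2
tool_pos: [0.5075, 0.2364, 0.0837]
ee_rot: [0.688, 0.726, 0.0, 0.0]
contact_force: [0.8, 1.0, -2.2]
gripper_width: 0.0297
```

Request:
jog_arm([
  [0.2,0,0,0.0012,0,0,0],
  [0.2,0,0,0,0,0,0],
])

```text
time_s: 16.45
tool_pos: [0.5075, 0.2364, 0.0832]
ee_rot: [0.688, 0.726, 0.0, 0.0]
contact_force: [-1.4, -1.2, 4.7]
gripper_width: 0.0298
```

Contact. Release and fetch the third.

Request:
jog_arm([
  [0.6,0,0,-0.001,0,0,0],
  [0.6,0,0,0,0,0,0],
  [0.6,0,0,0,0,0,0],
  [0.6,0,0,-0.04,0,0,0],
  [0.6,0,0,-0.05,0,0,0],
  [0.6,-0.055,0,-0.025,0,0,0],
  [0.6,-0.06,0,0,0,0,0],
  [0.6,-0.06,0,0,0,0,0],
])

```text
time_s: 17.45
tool_pos: [0.5169, 0.06, 0.199]
ee_rot: [0.687, 0.726, 0.0, 0.001]
contact_force: [-0.0, -0.7, 0.6]
gripper_width: 0.0552
```

```bash
python3 chk.py 5 top; python3 go.py .4297 -.277 .18 99
```

```text
top a 0
top b 195 boss ctr rel bay 0.0 -2.1 wh 48.1 28.8 ang 88.3 ztop 0.1089 tilt [-0.005  0.002]
top c 210 boss ctr rel bay 0.1 -0.6 wh 29.1 48.7 ang 0.9 ztop 0.1087 tilt [-0.011 -0.004]
t 17.5 tcp [0.5173 0.0532 0.1987] alpha 92.87 toolz [ 9.e-04 -5.e-03 -1.e+00] F [ 2.7 -5.  -0.9] w 0.0554 q [-0.13  0.03  1.77 -0.    1.34 -0.18]
shift tool xyz [-0.3253 -0.1041  0.0203]
turn wz -6.13
```

Request:
jog_arm([
  [0.65,0,0,0,0,0,-6.1],
  [0.65,-0.052,-0.023,0,0,0,0],
  [0.65,-0.052,-0.023,0,0,0,0],
  [0.65,-0.052,-0.023,0,0,0,0],
  [0.65,-0.052,-0.023,0,0,0,0],
  [0.65,-0.052,-0.023,0,0,0,0],
  [0.65,-0.052,-0.023,0,0,0,0],
  [0.65,0,0,0.05,0,0,0],
])

```text
time_s: 18.5
tool_pos: [0.4322, -0.2746, 0.1519]
ee_rot: [0.65, 0.76, -0.001, 0.005]
contact_force: [0.8, 0.7, -1.5]
gripper_width: 0.0597
```

Request:
jog_arm([
  [0.65,0,0,0.04,0,0,0],
  [0.65,0,0,0,0,0,0],
  [0.65,0,0,0,0,0,0],
])

```text
time_s: 18.88
tool_pos: [0.4315, -0.2691, 0.11]
ee_rot: [0.648, 0.762, -0.0, 0.001]
contact_force: [-0.4, 0.4, 0.4]
gripper_width: 0.0599
```

```bash
python3 go.py .4297 -.277 .045 99
```

```text
t 18.88 tcp [ 0.4315 -0.2691  0.11  ] alpha 99.25 toolz [ 0.0016 -0.0016 -1.    ] F [-0.4  0.4  0.4] w 0.0599 q [-0.8   0.09  1.89  0.    1.16 -0.96]
shift tool xyz [-0.0074 -0.0031  0.065 ]
turn wz 0.25
```

Request:
jog_arm([
  [0.65,-0.0075,-0.003,0.01,0,0,0.2],
  [0.65,0,0,0.03,0,0,0],
  [0.65,0,0,0.0235,0,0,0],
  [0.65,0,0,0,0,0,0],
  [0.65,0,0,0,0,0,0],
])

```text
time_s: 19.5
tool_pos: [0.4296, -0.2774, 0.0463]
ee_rot: [0.649, 0.761, -0.0, 0.001]
contact_force: [1.1, -0.4, 0.1]
gripper_width: 0.0597
```

```bash
python3 go.py .4297 -.277 .045 99
```

```text
t 19.5 tcp [ 0.4296 -0.2774  0.0463] alpha 99.03 toolz [ 0.0016 -0.0018 -1.    ] F [ 1.1 -0.4  0.1] w 0.0597 q [-0.81  0.2   1.91 -0.    1.03 -0.97]
shift tool xyz [0.0004 0.0001 0.0013]
turn wz 0.03
```

Request:
jog_arm([
  [0.65,0,0,0.001,0,0,0],
  [0.2,0,0,0,0,0,0],
  [0.2,0,0,0,0,0,0],
  [0.2,0,0,0,0,0,0],
  [0.2,0,0,0,0,0,0],
  [0.2,0,0,-0.005,0,0,0],
  [0.2,0,0,-0.02,0,0,0],
  [0.2,0,0,-0.05,0,0,0],
])

```text
time_s: 20.5
tool_pos: [0.4267, -0.2744, 0.1169]
ee_rot: [0.649, 0.761, 0.0, -0.004]
contact_force: [0.5, -1.0, -2.6]
gripper_width: 0.0301
```

Request:
jog_arm([
  [0.2,0,0,-0.06,0,0,6],
  [0.2,0.05,0.001,-0.025,0,0,0],
  [0.2,0.06,0.001,0,0,0,0],
  [0.2,0.06,0.001,0,0,0,0],
  [0.2,0.06,0.001,0,0,0,0],
  [0.2,0.06,0.001,0,0,0,0],
  [0.2,0.06,0.001,0,0,0,0],
  [0.2,0.06,0.001,0,0,0,0],
])

```text
time_s: 21.5
tool_pos: [0.4134, 0.1352, 0.2039]
ee_rot: [0.688, 0.726, -0.0, 0.0]
contact_force: [0.7, 0.3, -2.3]
gripper_width: 0.0299
```

Request:
jog_arm([
  [0.2,0.06,0,0,0,0,0],
  [0.2,0,0,0,0,0,0],
  [0.2,0,0,0,0,0,0],
])

```text
time_s: 21.88
tool_pos: [0.4106, 0.193, 0.2036]
ee_rot: [0.688, 0.726, -0.001, -0.0]
contact_force: [0.8, -0.8, -2.8]
gripper_width: 0.0301
```

```bash
python3 go.py .412 .231 .12 93.05; python3 held.py; python3 go.py .412 .231 .12 93.05
```

```text
t 21.88 tcp [0.4106 0.193  0.2036] alpha 93.07 toolz [-9.e-04 -9.e-04 -1.e+00] F [ 0.8 -0.8 -2.8] w 0.0301 q [ 0.17 -0.16  1.93 -0.    1.36  0.12]
shift tool xyz [0.038  0.0035 0.0835]
turn wz 0.02
base 2208 z [0.1944 0.1959 0.1972] tool x 0.026 0.0434 tool y [-0.0217  0.0213]
boss 5354 z [0.2279 0.2297 0.2309] tool x -0.024 0.0265 tool y [-0.0152  0.0147]
t 21.93 tcp [0.4109 0.1924 0.2037] alpha 92.98 toolz [-6.e-04 -7.e-04 -1.e+00] F [-0.6 -0.8 -1.6] w 0.0299 q [ 0.17 -0.16  1.93 -0.    1.36  0.12]
shift tool xyz [0.0386 0.0032 0.0836]
turn wz -0.07
```

Request:
jog_arm([
  [0.2,0.0395,0.003,0,0,0,0],
  [0.2,0,0,0.045,0,0,0],
  [0.2,0,0,0.035,0,0,0],
  [0.2,0,0,0,0,0,0],
  [0.2,0,0,0,0,0,0],
  [0.2,0,0,0,0,0,0],
])

```text
time_s: 22.68
tool_pos: [0.4136, 0.2329, 0.126]
ee_rot: [0.688, 0.725, 0.002, 0.001]
contact_force: [-0.9, -0.0, -3.4]
gripper_width: 0.0297
```

```bash
python3 go.py .412 .232 .084 93.05
```

```text
t 22.68 tcp [0.4136 0.2329 0.126 ] alpha 92.98 toolz [ 0.0037  0.001  -1.    ] F [-0.9 -0.  -3.4] w 0.0297 q [ 0.26 -0.02  1.97  0.    1.19  0.21]
shift tool xyz [-0.0008 -0.0018  0.042 ]
turn wz -0.07
```

Request:
jog_arm([
  [0.2,-0.0008,-0.0015,0.012,0,0,0],
  [0.2,0,0,0.012,0,0,0],
  [0.2,0,0,0.008,0,0,0],
  [0.2,0,0,0,0,0,0],
  [0.2,0,0,0,0,0,0],
])

```text
time_s: 23.3
tool_pos: [0.4104, 0.2321, 0.092]
ee_rot: [0.688, 0.726, -0.0, -0.0]
contact_force: [-0.1, 0.2, -2.1]
gripper_width: 0.0301
```

```bash
python3 go.py .412 .232 .084 93.05
```

```text
t 23.3 tcp [0.4104 0.2321 0.092 ] alpha 93.03 toolz [-4.e-04 -0.e+00 -1.e+00] F [-0.1  0.2 -2.1] w 0.0301 q [0.26 0.03 2.   0.   1.12 0.2 ]
shift tool xyz [-0.0001  0.0016  0.008 ]
turn wz -0.02
```

Request:
jog_arm([
  [0.2,0,0.0015,0.002,0,0,0],
  [0.2,0,0,0.0035,0,0,0],
  [0.2,0,0,0,0,0,0],
  [0.2,0,0,0,0,0,0],
])

```text
time_s: 23.8
tool_pos: [0.4119, 0.2321, 0.0864]
ee_rot: [0.688, 0.726, -0.0, -0.0]
contact_force: [0.1, -0.7, -1.8]
gripper_width: 0.0296
```

Request:
jog_arm([
  [0.2,0,0,0.0015,0,0,0],
  [0.2,0,0,0,0,0,0],
])

```text
time_s: 24.05
tool_pos: [0.4118, 0.2321, 0.0848]
ee_rot: [0.688, 0.726, -0.0, -0.0]
contact_force: [-0.1, 0.2, -3.2]
gripper_width: 0.03
```

Request:
jog_arm([
  [0.2,0,0,0.0012,0,0,0],
  [0.2,0,0,0,0,0,0],
])

```text
time_s: 24.3
tool_pos: [0.4121, 0.2321, 0.0838]
ee_rot: [0.688, 0.726, 0.0, 0.0]
contact_force: [1.5, 0.4, -2.4]
gripper_width: 0.0296
```

Request:
jog_arm([
  [0.2,0,0,0.0012,0,0,0],
  [0.2,0,0,0,0,0,0],
])

```text
time_s: 24.55
tool_pos: [0.4123, 0.2322, 0.0827]
ee_rot: [0.688, 0.726, 0.0, 0.0]
contact_force: [1.6, 0.3, -2.6]
gripper_width: 0.0299
```

Request:
jog_arm([
  [0.2,0,0,0.001,0,0,0],
  [0.2,0,0,0,0,0,0],
])

```text
time_s: 24.8
tool_pos: [0.4125, 0.2322, 0.0819]
ee_rot: [0.688, 0.726, 0.001, 0.0]
contact_force: [0.8, 0.4, -0.5]
gripper_width: 0.0297
```

Weight mostly taken up; release.

Request:
jog_arm([
  [0.6,0,0,0,0,0,0],
  [0.6,0,0,0,0,0,0],
  [0.6,0,0,0,0,0,0],
  [0.6,0,0,-0.04,0,0,0],
  [0.6,0,0,-0.05,0,0,0],
  [0.6,-0.055,0,-0.025,0,0,0],
  [0.6,-0.06,0,0,0,0,0],
  [0.9,-0.02,0,0,0,0,0],
])

```text
time_s: 25.8
tool_pos: [0.4193, 0.0949, 0.1971]
ee_rot: [0.689, 0.725, 0.0, 0.001]
contact_force: [-0.2, 0.0, -1.1]
gripper_width: 0.0628
```

```bash
python3 chk.py 6 top side;  python3 - <<'E'
from h import *
p=vision.read_camera("top")
for d in nets.mark_of(p,"mallet")+nets.mark_of(p,"mat")+nets.mark_of(p,"bolt1"):
  w=cam2w(p,d["xyz"])[0]; print(round(d["conf"],2),w.round(3),w2p(p,w).round()[0])
E
```

```text
top a 189 boss ctr rel bay 0.9 -0.5 wh 29.5 46.5 ang 1.2 ztop 0.1091 tilt [-0.009  0.013]
top b 217 boss ctr rel bay 0.1 -1.7 wh 48.0 29.0 ang 88.6 ztop 0.1084 tilt [-0.004 -0.009]
top c 197 boss ctr rel bay -0.8 -0.5 wh 48.0 29.3 ang 89.4 ztop 0.1087 tilt [ 0.001 -0.   ]
side a 125 boss ctr rel bay 0.5 -0.8 wh 52.7 28.2 ang 88.6 ztop 0.1079 tilt [-0.033 -0.   ]
side b 113 boss ctr rel bay 0.6 -0.3 wh 52.1 28.4 ang 85.5 ztop 0.1078 tilt [ 0.004 -0.004]
side c 117 boss ctr rel bay 0.5 0.3 wh 30.3 49.5 ang 0.6 ztop 0.1078 tilt [0.009 0.011]
0.72 [ 0.332 -0.076  0.   ] [311. 282.]
0.56 [ 0.324  0.11  -0.001] [238. 284.]
0.7 [ 0.657 -0.027  0.002] [293. 156.]
0.7 [ 0.77   0.017 -0.   ] [276. 114.]
0.53 [ 0.545  0.002 -0.004] [281. 198.]
0.52 [ 0.781 -0.046 -0.002] [300. 111.]
```

View pics/top6.png

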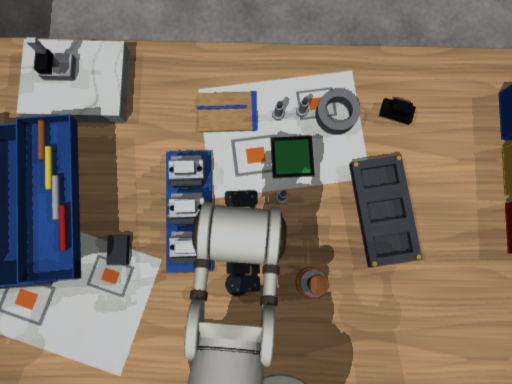

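View pics/side6.png

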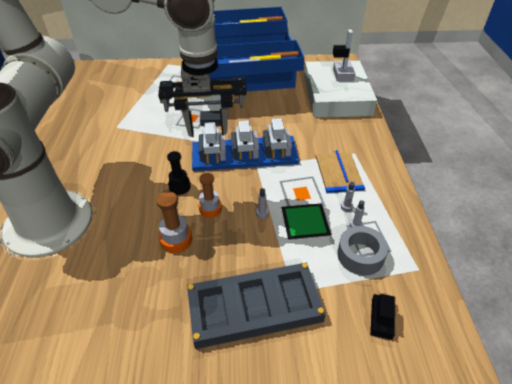

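```bash
cat > mal.py <<'E'
from h import *
import sys
for n in sys.argv[1:]:
    p=vision.read_camera(n); save(p,f"mal_{n}_{int(manip.observe()['time_s']*100)}.png"); X=cloud(p).reshape(-1,3)
    for d in nets.mark_of(p,"mallet"):
        w=cam2w(p,d["xyz"])[0]
        q=X[(X[:,2]>.105)&(X[:,2]<.125)&(np.hypot(X[:,0]-w[0],X[:,1]-w[1])<.035)]
        if len(q)>20:
            r=cv2.minAreaRect((q[:,:2]*1000).astype(np.float32)); print(n,round(d["conf"],2),w.round(3),"knob",np.round(r[0],1),np.round(r[1],1),np.median(q[:,2]).round(4),w2p(p,w).round()[0])
        else: print(n,round(d["conf"],2),w.round(3))
E
python3 mal.py side wrist
```

```text
side 0.94 [ 0.335 -0.072 -0.002] knob [334.9 -85.5] [33.2 15. ] 0.1155 [178. 240.]
side 0.62 [ 0.407  0.021 -0.003] knob [411.8  22.9] [35.9 34.1] 0.1158 [209. 211.]
side 0.6 [ 0.323  0.114 -0.002] knob [324. 107.] [34.7 35.2] 0.1153 [180. 187.]
side 0.59 [0.398 0.413 0.003]
wrist 0.88 [ 0.414  0.03  -0.004] knob [412.1  25.8] [34.9 35.3] 0.116 [250. 226.]
wrist 0.7 [ 0.323  0.112 -0.005] knob [325.3 111.6] [35. 35.] 0.1161 [179. 159.]
```

Request:
jog_arm([
  [0.75,-0.035,0,0,0,0,0],
  [0.75,-0.035,-0.003,0,0,0,0],
  [0.75,0,0,0,0,0,0],
  [0.75,0,0,0,0,0,0],
  [0.75,0,0,0,0,0,0],
])

```text
time_s: 26.92
tool_pos: [0.4197, 0.0282, 0.1965]
ee_rot: [0.688, 0.726, 0.0, -0.0]
contact_force: [0.1, 0.0, 0.3]
gripper_width: 0.0695
```

```bash
python3 go.py .412 .0245 .05 93.05; python3 mal.py wrist; python3 go.py .412 .0245 .05 93.05; ls -t pics|head -1
```

```text
t 26.93 tcp [0.4197 0.0282 0.1965] alpha 93.11 toolz [-2.e-04  3.e-04 -1.e+00] F [0.1 0.  0.3] w 0.0695 q [-0.22 -0.25  2.03  0.    1.36 -0.28]
shift tool xyz [-0.0033 -0.0079  0.1465]
turn wz 0.06
wrist 0.84 [ 0.415  0.025 -0.003] knob [412.5  25.9] [34.8 34.7] 0.1161 [253. 177.]
wrist 0.76 [ 0.323  0.111 -0.003] knob [325.4 111.1] [35.  34.6] 0.1162 [177. 101.]
t 27.02 tcp [0.4197 0.028  0.1965] alpha 93.11 toolz [-1.e-04  2.e-04 -1.e+00] F [ 0.1 -0.1 -0.1] w 0.069 q [-0.22 -0.25  2.03  0.    1.36 -0.28]
shift tool xyz [-0.0031 -0.0079  0.1465]
turn wz 0.06
mal_wrist_2697.png
```

Request:
jog_arm([
  [0.75,-0.003,-0.0075,0,0,0,0],
  [0.75,0,0,0.04,0,0,0],
  [0.75,0,0,0.015,0,0,0],
  [0.75,0,0,0,0,0,0],
  [0.75,0,0,0,0,0,0],
])

```text
time_s: 27.65
tool_pos: [0.4132, 0.0236, 0.1427]
ee_rot: [0.688, 0.726, 0.0, 0.001]
contact_force: [0.7, 0.2, 0.6]
gripper_width: 0.069
```

```bash
python3 go.py .4123 .0252 .05 93.05
```

```text
t 27.65 tcp [0.4132 0.0236 0.1427] alpha 93.04 toolz [ 1.7e-03 -4.0e-04 -1.0e+00] F [0.7 0.2 0.6] w 0.069 q [-0.24 -0.21  2.11 -0.    1.25 -0.29]
shift tool xyz [ 0.0017 -0.001   0.0927]
turn wz -0.01
```

View pics/mal_wrist_2697.png

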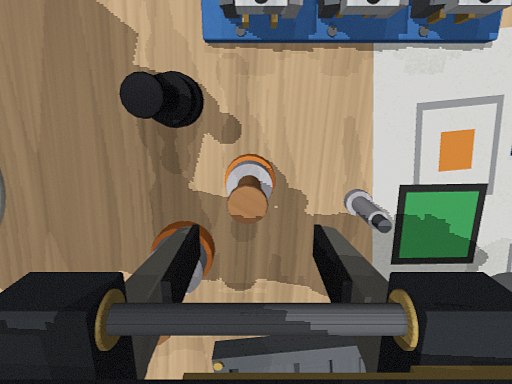

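Request:
jog_arm([
  [0.75,0.0015,-0.001,0.03,0,0,0],
  [0.75,0,0,0.03,0,0,0],
  [0.75,0,0,0.02,0,0,0],
  [0.75,0,0,0,0,0,0],
  [0.75,0,0,0,0,0,0],
])

```text
time_s: 28.28
tool_pos: [0.4127, 0.025, 0.063]
ee_rot: [0.688, 0.726, 0.001, 0.001]
contact_force: [0.2, 0.2, 1.0]
gripper_width: 0.069
```

```bash
python3 go.py .4123 .0252 .05 93.05
```

```text
t 28.27 tcp [0.4127 0.025  0.063 ] alpha 93.04 toolz [ 2.5e-03 -6.0e-04 -1.0e+00] F [0.2 0.2 1. ] w 0.069 q [-0.23 -0.09  2.17  0.    1.05 -0.29]
shift tool xyz [ 0.0002 -0.0004  0.013 ]
turn wz -0.01
```

Request:
jog_arm([
  [0.75,0,0,0.011,0,0,0],
  [0.75,0,0,0,0,0,0],
  [0.15,0,0,0,0,0,0],
  [0.15,0,0,0,0,0,0],
  [0.15,0,0,0,0,0,0],
  [0.15,0,0,0,0,0,0],
  [0.15,0,0,0,0,0,0],
  [0.15,0,0,0,0,0,0],
])

```text
time_s: 29.28
tool_pos: [0.4116, 0.0252, 0.0507]
ee_rot: [0.688, 0.726, 0.0, 0.0]
contact_force: [0.6, 0.8, 0.6]
gripper_width: 0.0348
```

```bash
python3 go.py .412 .15 .22 93.05
```

```text
t 29.27 tcp [0.4116 0.0252 0.0507] alpha 93.03 toolz [ 6.e-04 -1.e-04 -1.e+00] F [0.6 0.8 0.6] w 0.0348 q [-0.23 -0.06  2.18  0.    1.02 -0.29]
shift tool xyz [ 0.1246  0.0071 -0.1693]
turn wz -0.02
```

Request:
jog_arm([
  [0.15,0,0,0,0,0,0],
  [0.15,0,0,0,0,0,0],
  [0.15,0,0,-0.005,0,0,0],
  [0.15,0,0,-0.02,0,0,0],
  [0.15,0,0,0,0,0,0],
])

```text
time_s: 29.9
tool_pos: [0.4119, 0.0252, 0.0762]
ee_rot: [0.688, 0.726, 0.0, 0.001]
contact_force: [-0.1, -0.4, -4.2]
gripper_width: 0.0348
```

```bash
python3 go.py .412 .15 .22 93.05
python3 - <<'E'
from h import *
for n in ["wrist","side"]:
    p=vision.read_camera(n)
    c=p["color"]
    if n=="side": c=cv2.resize(c[120:260,120:300],None,fx=4,fy=4,interpolation=cv2.INTER_CUBIC)
    cv2.imwrite(f"pics/{n}7.png",c[...,::-1])
E
```

```text
t 29.9 tcp [0.4119 0.0252 0.0762] alpha 93.03 toolz [ 1.7e-03 -4.0e-04 -1.0e+00] F [-0.1 -0.4 -4.2] w 0.0348 q [-0.23 -0.11  2.17  0.    1.09 -0.29]
shift tool xyz [ 0.1246  0.0069 -0.1438]
turn wz -0.02
```

View pics/wrist7.png

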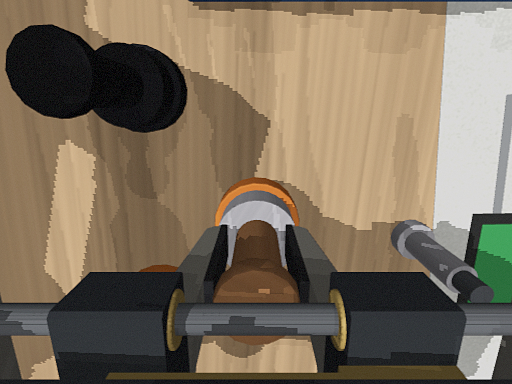

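View pics/side7.png

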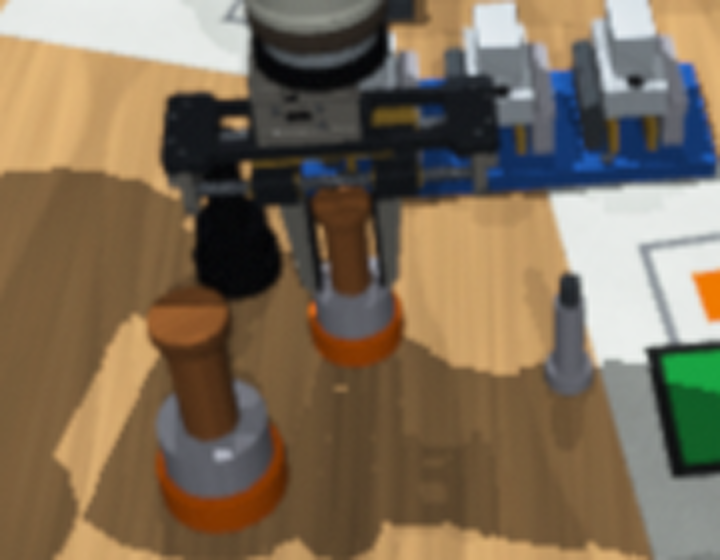

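Request:
jog_arm([
  [0.15,0,0,-0.04,0,0,0],
  [0.15,0,0,-0.06,0,0,0],
  [0.15,0,0,-0.05,0,0,0],
  [0.15,0.05,0.003,-0.005,0,0,0],
  [0.15,0.055,0.003,0,0,0,0],
  [0.15,0.055,0.003,0,0,0,0],
  [0.15,0.04,0.003,0,0,0,0],
  [0.15,0,0,0,0,0,0],
])

```text
time_s: 31.0
tool_pos: [0.4115, 0.2279, 0.2289]
ee_rot: [0.687, 0.727, -0.001, -0.001]
contact_force: [0.3, 0.3, -5.3]
gripper_width: 0.0348
```

Request:
jog_arm([
  [0.15,0,0,0,0,0,0],
  [0.15,0,0,0,0,0,0],
])

```text
time_s: 31.25
tool_pos: [0.4127, 0.2248, 0.23]
ee_rot: [0.689, 0.725, -0.0, -0.0]
contact_force: [0.5, -0.4, -5.3]
gripper_width: 0.0349
```

```bash
python3 go.py .4122 .2325 .165 93.05
python3 - <<'E'
from h import *
p=vision.read_camera("side")
c=cv2.resize(p["color"][40:200,120:340],None,fx=3.5,fy=3.5,interpolation=cv2.INTER_CUBIC)
cv2.imwrite(f"pics/side8.png",c[...,::-1])
E
```

```text
t 31.25 tcp [0.4127 0.2248 0.23  ] alpha 92.95 toolz [-9.e-04 -2.e-04 -1.e+00] F [ 0.5 -0.4 -5.3] w 0.0349 q [ 0.24 -0.13  1.86  0.    1.41  0.19]
shift tool xyz [ 0.0077 -0.      0.065 ]
turn wz -0.1
```

View pics/side8.png

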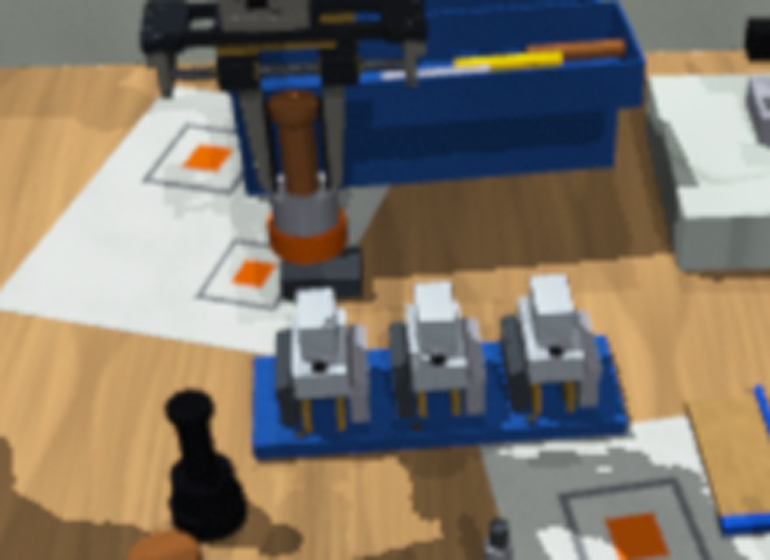

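Request:
jog_arm([
  [0.15,0.008,0,0,0,0,0],
  [0.15,0,0,0.03,0,0,0],
  [0.15,0,0,0.025,0,0,0],
  [0.15,0,0,0.007,0,0,0],
  [0.15,0,0,0,0,0,0],
  [0.15,0,0,0,0,0,0],
])

```text
time_s: 32.05
tool_pos: [0.4133, 0.2339, 0.1699]
ee_rot: [0.688, 0.726, 0.001, 0.001]
contact_force: [0.6, -0.3, -3.3]
gripper_width: 0.035
```

```bash
python3 go.py .4122 .2325 .1485 93.05
```

```text
t 32.05 tcp [0.4133 0.2339 0.1699] alpha 93.03 toolz [ 2.3e-03  8.0e-04 -1.0e+00] F [ 0.6 -0.3 -3.3] w 0.035 q [ 0.26 -0.07  1.92  0.    1.29  0.21]
shift tool xyz [-0.0014 -0.0012  0.0214]
turn wz -0.02
```

Request:
jog_arm([
  [0.15,0,-0.001,0.006,0,0,0],
  [0.15,0,0,0.003,0,0,0],
  [0.15,0,0,0,0,0,0],
])

```text
time_s: 32.42
tool_pos: [0.4118, 0.2336, 0.1603]
ee_rot: [0.688, 0.726, 0.0, 0.0]
contact_force: [-0.8, -0.6, 0.9]
gripper_width: 0.0349
```

Request:
jog_arm([
  [0.15,0,0,0.002,0,0,0],
  [0.15,0,0,0.002,0,0,0],
  [0.15,0,0,0,0,0,0],
])

```text
time_s: 32.8
tool_pos: [0.411, 0.2336, 0.1549]
ee_rot: [0.688, 0.726, -0.0, -0.0]
contact_force: [-0.0, 0.5, -3.6]
gripper_width: 0.0344
```

Request:
jog_arm([
  [0.15,0,0,0.002,0,0,0],
  [0.15,0,0,0.002,0,0,0],
  [0.15,0,0,0,0,0,0],
])

```text
time_s: 33.17
tool_pos: [0.4111, 0.2335, 0.1511]
ee_rot: [0.688, 0.726, -0.0, -0.0]
contact_force: [-0.5, 0.3, -3.1]
gripper_width: 0.035
```

Request:
jog_arm([
  [0.15,0,0,0.001,0,0,0],
  [0.15,0,0,0.0015,0,0,0],
  [0.15,0,0,0,0,0,0],
])

```text
time_s: 33.55
tool_pos: [0.4119, 0.2336, 0.15]
ee_rot: [0.688, 0.726, 0.0, 0.0]
contact_force: [-0.8, -1.3, 4.5]
gripper_width: 0.0351
```

Request:
jog_arm([
  [0.15,0,0,0.0015,0,0,0],
  [0.15,0,0,0,0,0,0],
])

```text
time_s: 33.8
tool_pos: [0.4126, 0.2336, 0.1497]
ee_rot: [0.688, 0.726, 0.001, 0.001]
contact_force: [-1.8, -2.3, 11.9]
gripper_width: 0.0351
```

Request:
jog_arm([
  [0.15,0,0,0.002,0,0,0],
  [0.15,0,0,0,0,0,0],
])

```text
time_s: 34.05
tool_pos: [0.4138, 0.2336, 0.1493]
ee_rot: [0.688, 0.726, 0.002, 0.002]
contact_force: [-3.9, -4.0, 17.1]
gripper_width: 0.0349
```

Request:
jog_arm([
  [0.15,0,0,0.002,0,0,0],
  [0.15,0,0,0,0,0,0],
  [0.15,0,0,0,0,0,0],
])

```text
time_s: 34.42
tool_pos: [0.4152, 0.2337, 0.1488]
ee_rot: [0.688, 0.726, 0.003, 0.003]
contact_force: [-3.4, -5.2, 23.9]
gripper_width: 0.0349
```

Request:
jog_arm([
  [0.15,0,0,-0.008,0,0,0],
  [0.15,0,0,-0.05,0,0,0],
  [0.15,0,0,-0.03,0,0,0],
  [0.15,-0.05,0,0,0,0,0],
  [0.15,-0.05,0,0,0,0,0],
  [0.15,0,0,0,0,0,0],
])

```text
time_s: 35.17
tool_pos: [0.4162, 0.1309, 0.2302]
ee_rot: [0.69, 0.724, -0.001, -0.0]
contact_force: [0.7, -1.0, -4.0]
gripper_width: 0.0343
```

```bash
python3 chk.py 9 top side; python3 go.py .5065 .237 .168 93.05
```

```text
top a 0
top b 82 boss ctr rel bay 7.2 -2.1 wh 48.1 14.5 ang 88.1 ztop 0.1084 tilt [ 0.006 -0.006]
top c 201 boss ctr rel bay -0.2 -1.5 wh 29.4 49.9 ang 1.6 ztop 0.1088 tilt [0.002 0.011]
side a 17 boss ctr rel bay 0.3 -23.3 wh 25.6 4.7 ang 7.7 ztop 0.0921 tilt [ 0.136 -0.072]
side b 119 boss ctr rel bay 0.8 -1.0 wh 55.2 28.3 ang 86.2 ztop 0.1077 tilt [0.007 0.004]
side c 116 boss ctr rel bay 0.9 0.1 wh 52.4 29.9 ang 88.5 ztop 0.1076 tilt [ 0.013 -0.004]
t 35.27 tcp [0.416  0.1338 0.2305] alpha 92.95 toolz [-0.002   0.0012 -1.    ] F [-0.5  2.3 -4.3] w 0.0351 q [ 0.03 -0.23  1.94  0.    1.43 -0.02]
shift tool xyz [0.0983 0.0958 0.0624]
turn wz -0.1
```

View pics/side9.png

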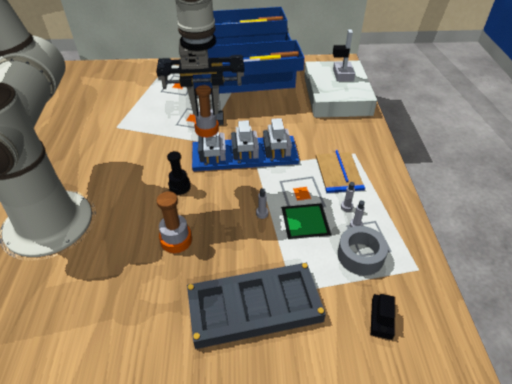

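Request:
jog_arm([
  [0.15,0.04,0.04,0,0,0,0],
  [0.15,0.04,0.04,0,0,0,0],
  [0.15,0.018,0.0155,0,0,0,0],
  [0.15,0,0,0.03,0,0,0],
  [0.15,0,0,0.025,0,0,0],
  [0.15,0,0,0,0,0,0],
  [0.15,0,0,0,0,0,0],
])

```text
time_s: 36.15
tool_pos: [0.507, 0.2375, 0.1773]
ee_rot: [0.688, 0.726, 0.0, 0.0]
contact_force: [-0.0, 0.3, -3.4]
gripper_width: 0.035
```

```bash
python3 go.py .5068 .237 .160 93.05; python3 chk.py 10 side
```

```text
t 36.15 tcp [0.507  0.2375 0.1773] alpha 93.09 toolz [ 8.e-04  4.e-04 -1.e+00] F [-0.   0.3 -3.4] w 0.035 q [0.22 0.15 1.68 0.   1.31 0.17]
shift tool xyz [-0.0005 -0.0002  0.0173]
turn wz 0.04
side a 115 boss ctr rel bay -0.4 0.8 wh 52.8 28.5 ang 88.5 ztop 0.0966 tilt [ 0.037 -0.01 ]
side b 45 boss ctr rel bay -0.5 -17.9 wh 19.7 27.9 ang 85.8 ztop 0.1073 tilt [0.015 0.053]
side c 118 boss ctr rel bay 0.8 -0.8 wh 29.8 53.7 ang 1.1 ztop 0.108 tilt [-0.014  0.01 ]
```

Request:
jog_arm([
  [0.15,0,0,0.012,0,0,0],
  [0.15,0,0,0.003,0,0,0],
  [0.15,0,0,0.003,0,0,0],
  [0.15,0,0,0.003,0,0,0],
  [0.15,0,0,0.003,0,0,0],
  [0.15,0,0,0.002,0,0,0],
  [0.15,0,0,0,0,0,0],
])

```text
time_s: 37.08
tool_pos: [0.5067, 0.2366, 0.1505]
ee_rot: [0.688, 0.726, -0.0, -0.0]
contact_force: [-0.5, -0.6, -0.3]
gripper_width: 0.0349
```

Request:
jog_arm([
  [0.15,0,0,0.002,0,0,0],
  [0.15,0,0,0.001,0,0,0],
  [0.15,0,0,0,0,0,0],
])

```text
time_s: 37.45
tool_pos: [0.5079, 0.2365, 0.1501]
ee_rot: [0.688, 0.726, 0.001, 0.001]
contact_force: [-4.4, -2.8, 12.2]
gripper_width: 0.0349
```

Request:
jog_arm([
  [0.15,0,0,0.003,0,0,0],
  [0.15,0,0,0.002,0,0,0],
  [0.15,0,0,0,0,0,0],
])

```text
time_s: 37.83
tool_pos: [0.5109, 0.2366, 0.1491]
ee_rot: [0.688, 0.726, 0.004, 0.004]
contact_force: [-4.9, -6.3, 24.2]
gripper_width: 0.0347
```

Request:
jog_arm([
  [0.15,0,0,0.002,0,0,0],
  [0.15,0,0,0,0,0,0],
  [0.15,0,0,0,0,0,0],
])

```text
time_s: 38.2
tool_pos: [0.5122, 0.2365, 0.1487]
ee_rot: [0.688, 0.726, 0.005, 0.005]
contact_force: [-4.3, -6.3, 31.0]
gripper_width: 0.0346
```

Request:
jog_arm([
  [0.15,0,0,-0.01,0,0,0],
  [0.15,0,0,-0.04,0,0,0],
  [0.15,0,0,-0.02,0,0,0],
  [0.15,0,0.05,0,0,0,0],
  [0.15,0,0.043,0,0,0,0],
  [0.15,0,0,0.01,0,0,0],
  [0.15,0,0,0.01,0,0,0],
  [0.15,0,0,0,0,0,0],
])

```text
time_s: 39.2
tool_pos: [0.5975, 0.2415, 0.1883]
ee_rot: [0.688, 0.726, -0.002, -0.001]
contact_force: [-0.0, -0.8, -4.3]
gripper_width: 0.0347
```

```bash
python3 go.py .6016 .243 .160 93.05; python3 chk.py 11 side
```

```text
t 39.2 tcp [0.5975 0.2415 0.1883] alpha 93.06 toolz [-4.5e-03 -8.0e-04 -1.0e+00] F [-0.  -0.8 -4.3] w 0.0347 q [0.2  0.36 1.41 0.   1.38 0.14]
shift tool xyz [0.0013 0.0043 0.0283]
turn wz 0.01
side a 123 boss ctr rel bay -0.3 0.6 wh 53.4 28.3 ang 89.1 ztop 0.0968 tilt [ 0.011 -0.003]
side b 115 boss ctr rel bay 0.5 0.9 wh 52.0 28.4 ang 86.2 ztop 0.0964 tilt [-0.017  0.003]
side c 72 boss ctr rel bay 0.2 -8.9 wh 33.0 29.0 ang 89.3 ztop 0.1077 tilt [ 0.013 -0.01 ]
```

Request:
jog_arm([
  [0.15,0.001,0.003,0.015,0,0,0],
  [0.15,0,0,0.009,0,0,0],
  [0.15,0,0,0.003,0,0,0],
  [0.15,0,0,0.003,0,0,0],
  [0.15,0,0,0.003,0,0,0],
  [0.15,0,0,0.003,0,0,0],
  [0.15,0,0,0,0,0,0],
])

```text
time_s: 40.12
tool_pos: [0.6025, 0.2428, 0.154]
ee_rot: [0.688, 0.726, -0.0, -0.0]
contact_force: [-0.0, -0.4, -2.7]
gripper_width: 0.0347
```

Request:
jog_arm([
  [0.15,0,0,0.002,0,0,0],
  [0.15,0,0,0.002,0,0,0],
  [0.15,0,0,0,0,0,0],
])

```text
time_s: 40.5
tool_pos: [0.6026, 0.2426, 0.1507]
ee_rot: [0.688, 0.726, -0.0, 0.0]
contact_force: [-0.0, -0.4, -0.3]
gripper_width: 0.0344
```

Request:
jog_arm([
  [0.15,0,0,0.003,0,0,0],
  [0.15,0,0,0.002,0,0,0],
  [0.15,0,0,0,0,0,0],
])

```text
time_s: 40.88
tool_pos: [0.6042, 0.2424, 0.15]
ee_rot: [0.688, 0.726, 0.001, 0.002]
contact_force: [-4.7, -3.9, 16.7]
gripper_width: 0.0343
```

Request:
jog_arm([
  [0.15,0,0,0.002,0,0,0],
  [0.15,0,0,0.001,0,0,0],
  [0.15,0,0,0,0,0,0],
])

```text
time_s: 41.25
tool_pos: [0.6059, 0.2424, 0.1496]
ee_rot: [0.688, 0.725, 0.003, 0.003]
contact_force: [-5.6, -4.9, 23.3]
gripper_width: 0.0351
```

Request:
jog_arm([
  [0.15,0,0,0.002,0,0,0],
  [0.15,0,0,0,0,0,0],
  [0.15,0,0,0,0,0,0],
])

```text
time_s: 41.62
tool_pos: [0.6066, 0.2424, 0.1493]
ee_rot: [0.688, 0.725, 0.004, 0.004]
contact_force: [-7.5, -5.7, 28.9]
gripper_width: 0.0348
```

Request:
jog_arm([
  [0.15,0,0,-0.01,0,0,0],
  [0.15,0,0,-0.05,0,0,0],
  [0.15,0,0,-0.03,0,0,0],
  [0.15,-0.055,0,0,0,0,0],
  [0.15,-0.055,0,0,0,0,0],
  [0.15,-0.055,0,0,0,0,0],
  [0.15,0,0,0,0,0,0],
  [0.15,0,0,0,0,0,0],
])

```text
time_s: 42.62
tool_pos: [0.6107, 0.0785, 0.2293]
ee_rot: [0.688, 0.725, -0.0, -0.001]
contact_force: [-0.1, 2.3, -4.5]
gripper_width: 0.035
```

```bash
python3 chk.py 12 top side wrist; python3 go.py .655 -.025 .2 93.05
```

```text
top a 209 boss ctr rel bay -0.8 -1.4 wh 47.7 28.1 ang 88.0 ztop 0.0974 tilt [-0.005 -0.012]
top b 191 boss ctr rel bay 0.0 -0.3 wh 29.3 48.7 ang 0.9 ztop 0.0972 tilt [ 0.012 -0.015]
top c 201 boss ctr rel bay 1.1 -1.2 wh 29.6 48.4 ang 0.1 ztop 0.0975 tilt [ 0.007 -0.003]
side a 116 boss ctr rel bay -0.4 -0.4 wh 51.6 28.4 ang 88.9 ztop 0.0969 tilt [ 0.018 -0.008]
side b 111 boss ctr rel bay 0.6 1.4 wh 53.2 28.4 ang 86.1 ztop 0.0964 tilt [ 0.017 -0.009]
side c 34 boss ctr rel bay -7.9 2.1 wh 10.1 50.1 ang 2.0 ztop 0.097 tilt [ 0.059 -0.02 ]
wrist a 1339 boss ctr rel bay 0.0 -10.2 wh 31.0 31.0 ang 89.9 ztop 0.0969 tilt [-0.021 -0.002]
wrist b 1311 boss ctr rel bay 0.0 -10.5 wh 30.3 31.2 ang 0.7 ztop 0.0965 tilt [-0.016  0.   ]
wrist c 1260 boss ctr rel bay 1.3 -10.0 wh 30.7 29.6 ang 89.5 ztop 0.0969 tilt [-0.038  0.006]
t 42.77 tcp [0.611  0.0793 0.23  ] alpha 93.13 toolz [-9.e-04  3.e-04 -1.e+00] F [-0.7 -0.9 -5.1] w 0.0346 q [-0.07  0.25  1.46  0.    1.43 -0.12]
shift tool xyz [-0.1065  0.0383  0.0299]
turn wz 0.08
```

View pics/top12.png

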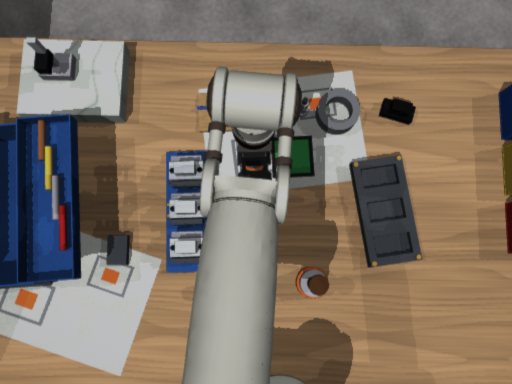

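View pics/wrist12.png

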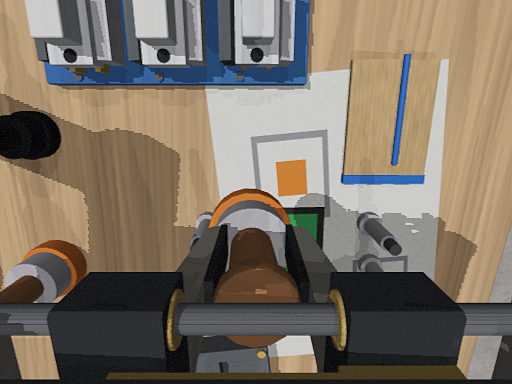

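```bash
python3 - <<'E'
from h import *
import pickle
P=pickle.load(open("P0.pkl","rb"))
for p in [P["top"],P["side"]]:
    c=p["color"].astype(int);m=(c[...,1]>90)&(c[...,0]<80)&(c[...,2]<100);
    X=cloud(p);q=X[m];q=q[np.hypot(q[:,0]-.655,q[:,1]+.025)<.09];r=cv2.minAreaRect((q[:,:2]*1000).astype(np.float32));print(len(q),r,np.median(q[:,2]))
    t=X[(np.hypot(X[...,0]-.5,X[...,1]+.08)<.05)];print("table z",np.median(t[:,2]))
E
python3 go.py .655 -.025 .0515 93.05
```

```text
1106 ((656.3670043945312, -25.366863250732422), (89.14089965820312, 88.85112762451172), 4.329747200012207) 0.00011631523233279761
table z -0.0013564511598559426
969 ((655.56201171875, -24.899456024169922), (91.72689056396484, 94.77054595947266), 4.614805698394775) -0.00012496892441637986
table z -0.0013933124361796279
t 42.77 tcp [0.611  0.0793 0.23  ] alpha 93.13 toolz [-9.e-04  3.e-04 -1.e+00] F [-0.7 -0.9 -5.1] w 0.0346 q [-0.07  0.25  1.46  0.    1.43 -0.12]
shift tool xyz [-0.1066  0.0384  0.1784]
turn wz 0.08
```

Request:
jog_arm([
  [0.15,-0.053,0.02,0,0,0,0],
  [0.15,-0.0535,0.019,0,0,0,0],
  [0.15,0,0,0.04,0,0,0],
  [0.15,0,0,0.05,0,0,0],
  [0.15,0,0,0.04,0,0,0],
  [0.15,0,0,0.02,0,0,0],
  [0.15,0,0,0,0,0,0],
  [0.15,0,0,0,0,0,0],
])

```text
time_s: 43.78
tool_pos: [0.6577, -0.0264, 0.083]
ee_rot: [0.688, 0.726, 0.001, 0.002]
contact_force: [0.6, 0.5, -3.9]
gripper_width: 0.0349
```

```bash
python3 go.py .6555 -.025 .0515 93.05;python3 - <<'E'
from h import *
p=vision.read_camera("side")
c=cv2.resize(p["color"][130:290,220:400],None,fx=3.5,fy=3.5,interpolation=cv2.INTER_CUBIC)
cv2.imwrite(f"pics/side13.png",c[...,::-1])
E
```

```text
t 43.77 tcp [ 0.6577 -0.0264  0.083 ] alpha 93.06 toolz [ 4.e-03 -9.e-04 -1.e+00] F [ 0.6  0.5 -3.9] w 0.0349 q [-0.22  0.49  1.46  0.    1.19 -0.28]
shift tool xyz [ 0.0016 -0.0023  0.0315]
turn wz 0.01
```

View pics/side13.png

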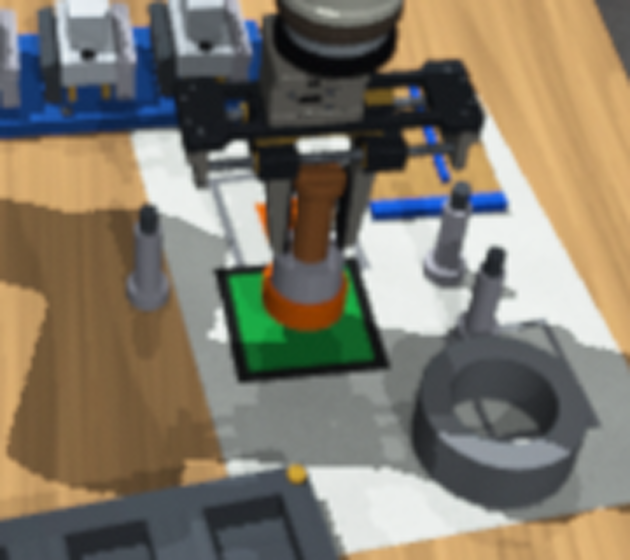

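Request:
jog_arm([
  [0.15,0.001,-0.002,0.012,0,0,0],
  [0.15,0,0,0.01,0,0,0],
  [0.15,0,0,0.006,0,0,0],
  [0.15,0,0,0,0,0,0],
  [0.15,0,0,0,0,0,0],
])

```text
time_s: 44.45
tool_pos: [0.6539, -0.0257, 0.0529]
ee_rot: [0.688, 0.726, -0.0, 0.0]
contact_force: [-1.9, -1.6, 1.9]
gripper_width: 0.0344
```

Request:
jog_arm([
  [0.15,0,0,0.0015,0,0,0],
  [0.15,0,0,0,0,0,0],
])

```text
time_s: 44.7
tool_pos: [0.6546, -0.0261, 0.0528]
ee_rot: [0.688, 0.726, 0.0, 0.001]
contact_force: [-4.0, -1.8, 7.2]
gripper_width: 0.0344
```

Request:
jog_arm([
  [0.6,0,0,-0.001,0,0,0],
  [0.6,0,0,0,0,0,0],
  [0.6,0,0,0,0,0,0],
  [0.6,0,0,0,0,0,0],
  [0.6,0,0,-0.02,0,0,0],
  [0.6,0,0,-0.03,0,0,0],
  [0.6,0,0,-0.05,0,0,0],
  [0.6,0,0,-0.06,0,0,0],
])

```text
time_s: 45.7
tool_pos: [0.6534, -0.0253, 0.2142]
ee_rot: [0.688, 0.726, -0.0, -0.0]
contact_force: [0.5, 0.4, 0.1]
gripper_width: 0.0553
```

Request:
jog_arm([
  [0.6,0,0,-0.03,0,0,0],
  [0.6,-0.05,-0.03,0,0,0,0],
  [0.6,-0.05,-0.03,0,0,0,0],
  [0.6,-0.05,-0.03,0,0,0,0],
  [0.6,0,0,0,0,0,0],
  [0.6,0,0,0,0,0,0],
])

```text
time_s: 46.45
tool_pos: [0.5723, -0.1798, 0.2433]
ee_rot: [0.688, 0.725, 0.0, 0.001]
contact_force: [0.0, 0.2, -0.7]
gripper_width: 0.0549
```

```bash
python3 chk.py 14 top side wrist; python3 mal.py top side
python3 - <<'E'
from h import *
import pickle
p=vision.read_camera("top");P=pickle.load(open("P0.pkl","rb"))["top"]
for q in ["bolt1","tape","notebook","gauge_block"]:
  for pp in (P,p):
    print(q,[cam2w(pp,d["xyz"])[0].round(3).tolist() for d in nets.mark_of(p,q)] if pp is p else "")
E
```

```text
top a 215 boss ctr rel bay -0.1 -1.7 wh 29.5 48.3 ang 1.3 ztop 0.0971 tilt [-0.001 -0.009]
top b 190 boss ctr rel bay -0.8 -0.1 wh 48.0 28.9 ang 88.6 ztop 0.0971 tilt [-0.017 -0.018]
top c 197 boss ctr rel bay 1.2 -1.4 wh 48.4 30.2 ang 89.2 ztop 0.0975 tilt [-0.01   0.006]
side a 118 boss ctr rel bay -0.3 -0.4 wh 53.2 28.4 ang 89.1 ztop 0.0962 tilt [-0.014 -0.02 ]
side b 109 boss ctr rel bay 0.1 0.3 wh 29.1 50.1 ang 0.1 ztop 0.0964 tilt [-0.013  0.006]
side c 0
wrist a 0
wrist b 0
wrist c 0
top 0.73 [ 0.331 -0.075  0.001]
top 0.6 [ 0.651 -0.036 -0.001] knob [649.3 -35.8] [34.5 32.8] 0.1167 [296. 159.]
side 0.75 [ 0.324  0.111 -0.004] knob [323.7 108.4] [33.6 36.1] 0.116 [180. 188.]
side 0.61 [ 0.332 -0.07   0.   ] knob [334.6 -85. ] [33.3 16.8] 0.1136 [177. 238.]
side 0.6 [ 0.648 -0.04  -0.001] knob [655.9 -40.9] [35.6 19.9] 0.1158 [303. 225.]
bolt1 
bolt1 [[0.542, 0.002, -0.004], [0.781, -0.05, -0.001], [0.77, 0.016, -0.001]]
tape 
tape [[0.773, -0.139, -0.003]]
notebook 
notebook [[0.774, 0.147, -0.002]]
gauge_block 
gauge_block [[0.406, 0.41, -0.004]]
```

View pics/top14.png

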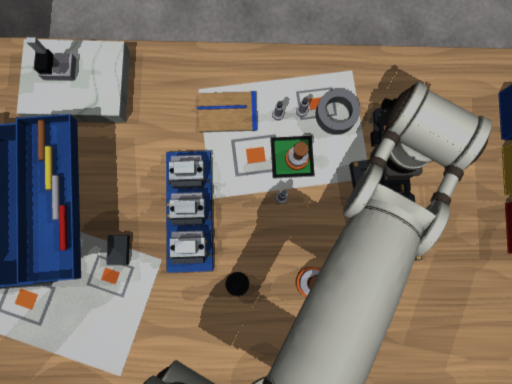

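View pics/side14.png

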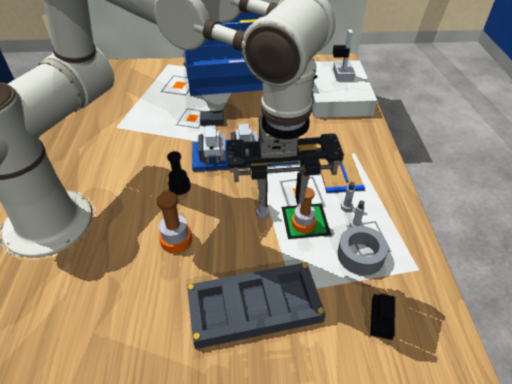

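Run:
```python
from h import *
for cam,V in [("top",[.5064,.2393]),("side",[.506,.2354])]:
    Z=[]
    p=vision.read_camera(cam);X=cloud(p).reshape(-1,3)
    th=np.radians(3.08); ex=np.array([np.cos(th),np.sin(th)]); ey=np.array([-ex[1],ex[0]])
    s=np.c_[(X[:,:2]-V)@np.c_[ex,ey],X[:,2]]
    pl=s[(abs(s[:,0])<.15)&(abs(s[:,1])>.047)&(abs(s[:,1])<.055)&(s[:,2]<.03)&(s[:,2]>.01)]
    print(cam,"plate top (18)",len(pl),np.median(pl[:,2]).round(4))
    for k,c in zip("abc",[-.095,0,.095]):
        u=s[:,0]-c
        def md(m): return (m.sum(),np.median(s[m][:,2]).round(4)) if m.sum() else None
        b=(abs(u)<.016)&(abs(s[:,1])>.030)&(abs(s[:,1])<.039)&(s[:,2]>.05)&(s[:,2]<.09)
        j=(abs(u)>.028)&(abs(u)<.035)&(abs(s[:,1])<.034)&(s[:,2]>.052)&(s[:,2]<.07)
        t=(abs(u)<.012)&(abs(s[:,1])<.02)&(s[:,2]>.08)
        print(k,"base(64)",md(b),"jaw(62)",md(j),"boss(98)",md(t))
```

```text
top plate top (18) 680 0.0167
a base(64) (np.int64(103), np.float64(0.0632)) jaw(62) (np.int64(160), np.float64(0.0586)) boss(98) (np.int64(173), np.float64(0.0971))
b base(64) (np.int64(89), np.float64(0.063)) jaw(62) (np.int64(154), np.float64(0.0587)) boss(98) (np.int64(170), np.float64(0.0967))
c base(64) (np.int64(93), np.float64(0.0631)) jaw(62) (np.int64(153), np.float64(0.0589)) boss(98) (np.int64(159), np.float64(0.0972))
side plate top (18) 91 0.0164
a base(64) (np.int64(35), np.float64(0.0626)) jaw(62) (np.int64(74), np.float64(0.0585)) boss(98) (np.int64(77), np.float64(0.0967))
b base(64) (np.int64(2), np.float64(0.0641)) jaw(62) (np.int64(40), np.float64(0.0586)) boss(98) (np.int64(74), np.float64(0.0962))
c base(64) None jaw(62) None boss(98) None
```

```bash
python3 -c "
from workcell import job_done
print(job_done())"
```

```text
the job is handed in; nothing more can be done
None
```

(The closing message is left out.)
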